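# Strip the drill jig and put the jig kit into its trays

### The job

Drilling is finished, so put the four jig pieces away: lift the drill plate straight up off its two tight dowels, keeping it level all the time, and set it in the large oblong tray; set the steel set-up block in the small oblong tray, the hexagonal former in the hexagonal tray and the round weight in the round tray. Each piece must finish lying flat on the floor of its own tray, right way up, inside the rim.

Things in the scene. Friction and masses are not known exactly. Their poses are not given: they have to be found in the camera images.
- drill_plate: Aluminium plate 130 x 64 x 10 mm, long side along x, 0.25 kg, with a black upright grip bar at its middle (50 mm along x, 18 mm along y, top at z = 42 mm): grip it across y. Origin: centre of the plate's underside, z up. At the start it rests on the jig base, two 9 mm holes at x = +-50 mm over the dowels: lift it straight up at least 25 mm before moving sideways.
- jig_base: Plywood jig base, fixed, 150 x 80 x 20 mm, long side along x, with two upright steel dowels of 8 mm at x = +-50 mm that stand 22 mm above its top. Origin: centre of its underside.
- setup_block: Loose steel set-up block with rows of dark holes, 76 x 45 x 32 mm (x, y, z), best gripped across y. Origin: centre of its underside, z up. About 0.55 kg.
- hex_former: Loose black hexagonal former, 48 mm across the flats (55 mm across corners), 40 mm high, small brass disc in its top. Origin: centre of its underside; one pair of flats faces along +-x, the others at 60 degree steps. About 0.12 kg.
- round_weight: Loose round steel weight, 52 mm in diameter up to 36 mm, then a 40 mm step, 40 mm high in all. Origin: centre of its underside. About 0.5 kg.
- plate_tray: Large oblong plywood tray, fixed, for the drill plate: inside 148 x 82 mm, long side along x. All trays: cork floor 4 mm above the table, 5 mm walls, rim 10 mm above the table. Origin: centre of its underside.
- block_tray: Small oblong plywood tray, fixed, for the set-up block: inside 94 x 63 mm, long side along x, floor 4 mm, rim 10 mm. Origin: centre of its underside.
- hex_tray: Hexagonal plywood tray, fixed, for the hexagonal former: inside 66 mm across the flats, flats face +-x, floor 4 mm, rim 10 mm. The former fits in at any yaw. Origin: centre of its underside.
- round_tray: Round plywood tray, fixed, for the round weight: inside diameter 70 mm, floor 4 mm, rim 10 mm. Origin: centre of its underside.
Things that resemble listed ones, but are neither listed nor needed, are in the scene too. What is shaped like the drill_plate but yellow is not meant. What is shaped like the hex_former but brown is not meant.

How it is judged:
At the end, for the whole second after the job is handed in: Each of the four pieces lies on the floor of its own tray (underside 2 to 6 mm above the tray's underside), its centre within 17 mm of the tray's centre, upright within 0.06 rad, at rest (horizontal distance between drill_plate and plate_tray below 0.017 m and z of drill_plate in the frame of plate_tray between 0.002 and 0.006 m and angle between each of drill_plate, setup_block, hex_former, round_weight's own z axis and vertical below 0.06 rad and linear speed of each of drill_plate, setup_block, hex_former, round_weight below 0.02 m/s and horizontal distance between setup_block and block_tray below 0.017 m and z of setup_block in the frame of block_tray between 0.002 and 0.006 m and horizontal distance between hex_former and hex_tray below 0.017 m and z of hex_former in the frame of hex_tray between 0.002 and 0.006 m and horizontal distance between round_weight and round_tray below 0.017 m and z of round_weight in the frame of round_tray between 0.002 and 0.006 m); the robot touches nothing.
It fails at once if the drill plate is tilted by more than 0.2 rad (angle between drill_plate's own z axis and vertical above 0.2 rad).
It also fails if it takes over 109 s, if anything falls off the work surface, if the arm or the gripper's body presses on something with over 40 N, if the wrist force passes 120 N, or if a joint passes its speed limit or range.

### The arm

A 6-joint arm with a two-finger parallel gripper is mounted at the origin on the work surface. World frame = base frame: x ahead of the robot, y to its left, z up, the work surface at z = 0. Lengths are in m, angles in rad, forces in N, time in s.
With the tool pointing down it reaches from about 0.35 to 0.775 m from the base axis. Payload 7.3 kg.
Tool frame: the origin (TCP) lies at the very end of the fingers, on their centre line; the grasp point (between the pads) lies 19 mm behind it (robot.tcp_to_grasp is the z of the grasp point in the tool frame, in m); z points along the fingers, y is the line along which they close (so a half turn about z gives the same grasp; the last joint's range is limited). The gripper opens to 92 mm and grips with 3 to 60 N. Pads are 19 mm wide; open, the fingers measure 130 mm over their backs; the gripper's body (75 mm by 190 mm) begins 47 mm behind the grasp point.
Start: joints at [1.03, 0.342, 1.524, -0, 1.275, -0.146], TCP at [0.202, 0.485, 0.227] pointing down, gripper open.
Joint ranges: [-2.53, 2.53], [-0.77, 2.02], [0.04, 2.7], [-1, 4.14], [0.28, 2.66], [-3.11, 3.11]. Speed limits (rad/s): [2.57, 2.57, 3.14, 3.14, 3.14, 3.14].

### API

Orientations are given as [roll, pitch, yaw] about the fixed x, y, z axes, in that order (R = Rz(yaw) Ry(pitch) Rx(roll)).
In Python, from cell import monitor, read_camera, get_calibration, job, robot gives the robot as it stands. The module is installed in compiled form; this text tells all that it offers.
- The arm moves only by the tool send_rows, never from a script. Its argument "targets" is a list of rows, each an object with "translation": the shift along the tool's x, y, z in cm, a list of three; "spin": the turn about the tool's z in degrees; "jaw": the opening, from 0 (shut) to 1 (fully open). A call has exactly 5 rows; each row is the pose to reach, as a shift and turn from the pose commanded when the call began, along the tool's axes at that moment; what a row does not reach only later rows make up. A row lasts 1/10 s, in which the tool goes at most 50 mm and 8.59 degrees, less where a joint would pass 70% of its speed; a pose out of reach is approached as far as the arm can. A call with a gripper value outside its range is refused whole. The fingers move at their own pace and stop on an object; "force" is the grip in N (left out, the last holds). Time passes only in rows, so rows that repeat a pose let the fingers close, or fill a call up. It gives the time, the measured TCP pose, the force, the opening and the grip force at its end, in the units of the state.
- monitor.observe(): the state, without advancing time (a new reading comes with each control period).
- read_camera(name): name is "scene" or "top"; returns (picture, depth): 480x640x3 uint8, red, green, blue; 480x640 float32, m along the optical axis (not along the pixel's ray), 0 where there is no reading.
- get_calibration(name): a dict with "intrinsics" (3x3 intrinsics, pixels), "D" ([k1, k2, p1, p2, k3] as OpenCV has them; the pictures are not rectified), "origin" and "orientation" of the camera in the world. Camera axes: x right, y up, looking along -z (the intrinsics and any distortion apply to the point x, -y, -z); pixel columns grow to the right and rows downward; lengths in m; the calibration is good to about 2 mm. A picture is of the moment at which its call begins. get_calibration takes no time and is no camera call.
- job.hand_in(): hands the job in; it is judged then, once.
The state is a dict: "time": time; "qpos": joint angles; "qvel": joint speeds; "joint_efforts": joint torques, N m; "tool_pos": TCP position; "tool_rot": TCP orientation; "contact_force": force on the tool from outside, world axes, zero at the start; "torque": the same for the moment, N m; "opening": finger opening in m; "grip_force": force on a finger pad.
Only numpy, scipy, OpenCV 4.12 (cv2) and the standard library are available. Lean on these libraries where they do the work, as an engineer would, in place of code of your own. Each camera call takes 0.05 s, during which the arm holds its last target. There are 200 camera calls.

## Working session

There is one attempt and no reset: what is moved stays moved. The work goes in short steps, Python scripts to look and compute and a tool call to move; the robot and the scene stay as the last step left them, time stands still between calls to the robot, and variables do not carry over. Pictures are saved under pics/ and viewed, at most 14 in all, crops included, and the job is handed in when it is done.

Besides the shell and the picture viewer there is one more tool, called as name(argument=value, ...), one argument or row to a line, values as JSON. send_rows: Moves the arm, as the interface text tells. Its arguments: {"type":"object","properties":{"targets":{"type":"array"},"force":{"type":"number"}},"required":["targets"]}

```bash
mkdir -p pics; python3 - <<'E'
from cell import *
import cv2,numpy as np
for n in("top","scene"):
    im,d=read_camera(n); cv2.imwrite(f"pics/{n}0.png",im[:,:,::-1]); np.save(f"{n}_im.npy",im); np.save(f"{n}_d.npy",d)
    print(n,get_calibration(n))
print(monitor.observe(), robot.tcp_to_grasp)
E
```

```text
top {'intrinsics': array([[484.27657372,   0.        , 317.20490437],
       [  0.        , 484.27657372, 239.65118413],
       [  0.        ,   0.        ,   1.        ]]), 'D': array([-0.0955648,  0.       ,  0.       ,  0.       ,  0.       ]), 'origin': array([ 0.30427893, -0.01360175,  0.99825615]), 'orientation': array([ 0.1653625 ,  0.00738786, -1.57924525])}
scene {'intrinsics': array([[514.61830456,   0.        , 311.07128853],
       [  0.        , 514.61830456, 233.912674  ],
       [  0.        ,   0.        ,   1.        ]]), 'D': array([-0.14936262,  0.        ,  0.        ,  0.        ,  0.        ]), 'origin': array([ 1.36279092, -0.37299746,  0.66710438]), 'orientation': array([ 1.01742172, -0.02037767,  1.18657885])}
{'time': 0.1, 'qpos': array([ 1.02997282e+00,  3.42660650e-01,  1.52489680e+00, -1.95480426e-05,
        1.27538551e+00, -1.46002057e-01]), 'qvel': array([ 1.96402953e-03, -6.99180672e-04, -1.57609458e-03,  7.16614080e-05,
        1.73994128e-04, -2.49926337e-04]), 'joint_efforts': array([ 7.58452443e-04, -4.32003736e+01, -2.44693959e+01,  7.18017155e-02,
        5.26141527e-02, -4.05650894e-05]), 'tool_pos': array([0.2017426 , 0.48431341, 0.22611913]), 'tool_rot': array([-3.14025399e+00, -1.77952960e-04,  2.74677678e+00]), 'contact_force': array([-0.02455581, -0.15821741,  0.21435083]), 'torque': array([ 0.04557748, -0.01636278, -0.00056754]), 'grip_force': 0.0, 'opening': 0.09217673153174212} -0.0188
```

View pics/top0.png

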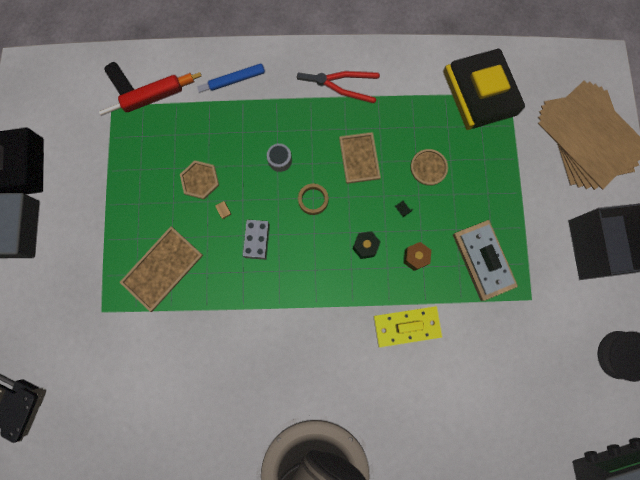

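View pics/scene0.png

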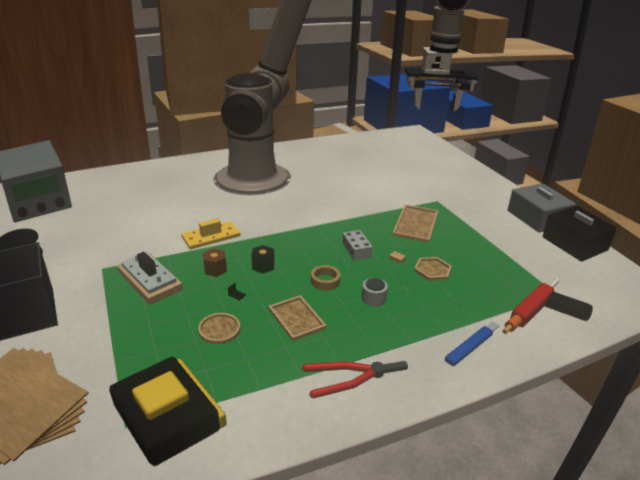

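The top view shows these candidates. For the drill plate: the grey plate with a black bar at (488,258), which is my choice, or the yellow one at (408,327). For the hex former: black at (366,244), my choice, or brown at (418,256). For the round weight: steel at (279,156), my choice, or the cork-coloured ring at (313,199). The set-up block is at (256,239). The trays are plate (161,269), block (360,158), hex (199,179) and round (429,167).

```bash
cat > h.py <<'E'
from cell import *
import cv2,numpy as np
from scipy.spatial.transform import Rotation as R
def ray(n,uv):
    c=get_calibration(n); p=cv2.undistortPoints(np.float64(uv).reshape(-1,1,2),c["intrinsics"],c["D"]).reshape(-1,2)
    v=np.c_[p[:,0],-p[:,1],-np.ones(len(p))]
    return c["origin"],v@R.from_euler('xyz',c["orientation"]).as_matrix().T
def plane(n,uv,z):
    o,v=ray(n,uv); return o+v*((z-o[2])/v[:,2])[:,None]
def cloud(n,d):
    uv=np.stack(np.meshgrid(np.arange(640),np.arange(480)),-1).reshape(-1,2)
    o,v=ray(n,uv); P=o+v*d.reshape(-1,1); P[d.ravel()==0]=np.nan
    return P.reshape(480,640,3)
def rect(P):
    (c,s,a)=cv2.minAreaRect(np.float32(P[:,:2]));
    if s[0]<s[1]: s=s[::-1]; a+=90
    return np.round(c,4),np.round(s,4),round((a+90)%180-90,1)
E
python3 - <<'E'
from h import *
im=np.load("top_im.npy");d=np.load("top_d.npy");P=cloud("top",d)
for nm,(u,v) in dict(table=(300,400),mat=(300,280),plate=(480,238),bar=(490,258),block=(256,239),hexf=(372,236),rw=(279,155),ptray=(161,269),btray=(360,158),htray=(199,179),rtray=(429,167)).items():
    q=P[v-2:v+3,u-2:u+3].reshape(-1,3); print(nm,np.nanmean(q,0).round(4),np.nanstd(q[:,2]).round(4))
hsv=cv2.cvtColor(im,cv2.COLOR_RGB2HSV)
g=cv2.inRange(hsv,(45,100,30),(75,255,255))
mat=cv2.convexHull(cv2.findNonZero(g)); m=np.zeros_like(g); cv2.fillConvexPoly(m,mat,255)
ng=cv2.morphologyEx(m&~g,cv2.MORPH_OPEN,np.ones((3,3)))
n,l,s,c=cv2.connectedComponentsWithStats(ng)
for i in range(1,n):
    if s[i,4]>60:
        uv=cv2.findNonZero(np.uint8(l==i)).reshape(-1,2); print(c[i].round(),s[i,4],*rect(plane("top",uv,0.008)))
o=cv2.resize(im[150:310,340:540],(800,640))[:600]
cv2.imwrite("pics/crop.png",o[:,:,::-1])
E
```

```text
table [ 0.1458  0.0296 -0.0009] 0.0021
mat [3.869e-01 2.860e-02 2.000e-04] 0.002
plate [ 0.4659 -0.3405  0.0312] 0.0046
bar [ 0.421  -0.3486  0.0594] 0.0038
block [0.4683 0.1164 0.0313] 0.0013
hexf [ 0.4708 -0.1182  0.0389] 0.0015
rw [0.6433 0.07   0.0394] 0.0017
ptray [0.4114 0.319  0.0037] 0.0015
btray [ 0.6474 -0.1011  0.0035] 0.002
htray [0.6048 0.245  0.0034] 0.0016
rtray [ 0.6262 -0.2491  0.0036] 0.0016
[367.  99.] 101 [ 0.782  -0.1187] [0.0375 0.0143] 89.7
[476. 113.] 874 [ 0.7373 -0.3605] [0.1256 0.0657] 68.6
[131. 108.] 69 [0.7707 0.4027] [0.037  0.0114] -83.4
[432. 347.] 51681 [ 0.2277 -0.1014] [0.9554 0.748 ] -73.8
[359. 157.] 1635 [ 0.6482 -0.0994] [0.1069 0.0743] 7.3
[279. 157.] 562 [0.6491 0.0727] [0.0611 0.0515] 0.7
[429. 167.] 1060 [ 0.6262 -0.2483] [0.079  0.0778] -2.6
[199. 179.] 1094 [0.6029 0.2442] [0.0866 0.0773] 13.5
[313. 198.] 398 [0.5577 0.0015] [0.0672 0.0611] -0.6
[222. 210.] 156 [0.536  0.1913] [0.0324 0.0216] 27.1
[403. 208.] 104 [ 0.5348 -0.188 ] [0.0257 0.0194] 34.7
[255. 239.] 894 [0.4727 0.1208] [0.0813 0.0493] -5.5
[485. 260.] 2918 [ 0.4239 -0.3554] [0.1526 0.0878] 20.0
[366. 244.] 475 [ 0.4606 -0.1087] [0.05   0.0482] 89.4
[417. 256.] 568 [ 0.434 -0.214] [0.0612 0.0501] -67.5
```

View pics/crop.png

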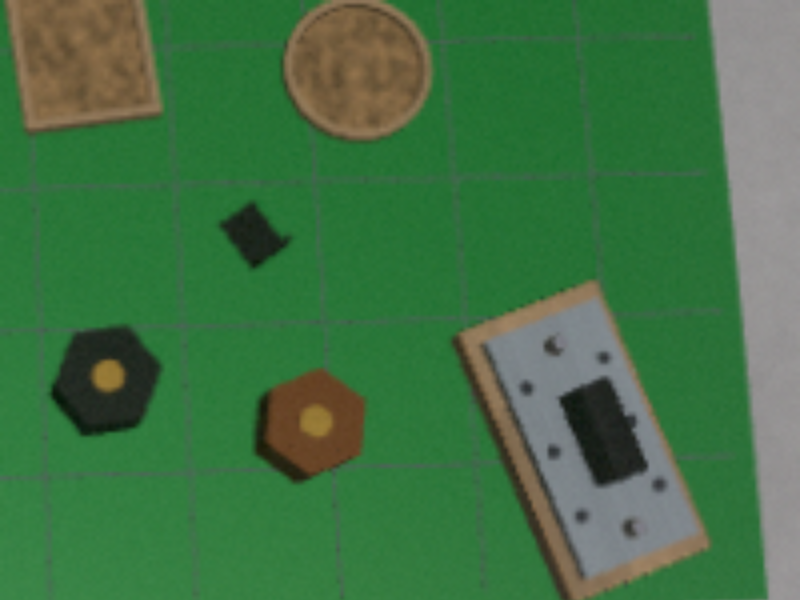

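The crop confirms the choice. The black hexagon with a brass disc is at crop (108,376), and the brown decoy is at (316,421). The grey plate on its plywood base, with its black bar and two dowels, is at crop (605,430).

```bash
python3 - <<'E'
from h import *
im=np.load("top_im.npy");d=np.load("top_d.npy");P=cloud("top",d);Z=P[:,:,2]
hsv=cv2.cvtColor(im,cv2.COLOR_RGB2HSV); H,S,V=[hsv[:,:,i] for i in range(3)]
def blob(mask,c,r,h,hull=True):
    m=np.zeros((480,640),np.uint8); cv2.circle(m,c,r,1,-1); m&=np.uint8(mask)
    m=cv2.morphologyEx(m,cv2.MORPH_OPEN,np.ones((2,2)))
    n,l,s,_=cv2.connectedComponentsWithStats(m); i=1+np.argmax(s[1:,4]); 
    uv=cv2.findNonZero(np.uint8(l==i)).reshape(-1,2)
    Q=plane("top",uv,h); return Q,s[i,4]
green=(H>45)&(H<75)&(S>100)
for nm,mask,c,r,h in [("plate",(S<60)&(V>90)&(abs(Z-.03)<.012),(488,260),48,.03),
 ("bar",(V<60)&(Z>.045),(490,258),20,.062),
 ("block",~green&(Z>.026),(256,239),30,.032),
 ("hex",~green&(Z>.03),(366,244),22,.04),("brass",(S>100)&(V>90)&~green,(367,243),9,.04),
 ("rw",~green&(Z>.03),(279,157),22,.036),("rwtop",(V<90)&~green&(Z>.03),(279,155),16,.04),
 ("ptray",(H<25)&(S>60),(161,269),58,.008),("btray",~green,(360,158),40,.008),("htray",~green,(199,179),30,.008),("rtray",~green,(429,167),30,.008)]:
    Q,n=blob(mask,c,r,h); c2,r2=cv2.minEnclosingCircle(np.float32(Q[:,:2])); print(nm,n,*rect(Q),"mean",Q.mean(0)[:2].round(4),"circ",np.round(c2,4),round(r2,4))
for p,q in [((478.5,236.2),(498,281.7))]:
    Q=plane("top",[p,q],.042); print("dowels",Q.round(4),Q.mean(0),np.linalg.norm(Q[0]-Q[1]),np.degrees(np.arctan2(*(Q[0]-Q[1])[[1,0]])))
E
```

```text
plate 1539 [ 0.4216 -0.3562] [0.131  0.0653] 20.2 mean [ 0.4205 -0.3552] circ [ 0.422  -0.3579] 0.0713
bar 258 [ 0.4203 -0.3526] [0.0479 0.0227] 19.9 mean [ 0.4201 -0.3526] circ [ 0.4197 -0.3516] 0.0256
block 823 [0.4679 0.1156] [0.0762 0.0458] -5.3 mean [0.4677 0.1156] circ [0.4676 0.1152] 0.0423
hex 464 [ 0.4525 -0.1076] [0.0486 0.0484] -0.5 mean [ 0.453  -0.1081] circ [ 0.4529 -0.1087] 0.0266
brass 52 [ 0.4534 -0.1086] [0.0143 0.014 ] -1.4 mean [ 0.4534 -0.1085] circ [ 0.4534 -0.1086] 0.0078
rw 443 [0.6424 0.0692] [0.0484 0.0481] 0.1 mean [0.6421 0.069 ] circ [0.6419 0.0693] 0.0256
rwtop 270 [0.6421 0.0699] [0.0375 0.0371] 89.2 mean [0.642  0.0694] circ [0.6423 0.0693] 0.0198
ptray 3260 [0.4102 0.3163] [0.1579 0.0927] -41.6 mean [0.4097 0.3161] circ [0.4098 0.3154] 0.0899
btray 1649 [ 0.6458 -0.102 ] [0.1072 0.0752] 7.5 mean [ 0.645  -0.1014] circ [ 0.6451 -0.1004] 0.0627
htray 1096 [0.6007 0.242 ] [0.0865 0.0772] 13.5 mean [0.6006 0.2419] circ [0.6013 0.2418] 0.044
rtray 1061 [ 0.624  -0.2504] [0.0789 0.0778] -2.6 mean [ 0.6236 -0.25  ] circ [ 0.6244 -0.2498] 0.0409
dowels [[ 0.4678 -0.334   0.042 ]
 [ 0.3753 -0.3681  0.042 ]] [ 0.42158362 -0.35101982  0.042     ] 0.09860503552115392 20.249760964096453
```

```bash
python3 - <<'E'
from cell import *
import numpy as np
for n in("top","scene"):
    A=np.array([np.r_[(c:=get_calibration(n))["origin"],c["orientation"],c["intrinsics"][0,0]] for _ in range(20)]); print(A.mean(0),A.std(0),A[0],A[-1])
E
```

```text
[ 3.04278934e-01 -1.36017527e-02  9.98256154e-01  1.65362497e-01
  7.38786385e-03 -1.57924525e+00  4.84276574e+02] [5.55111512e-17 0.00000000e+00 0.00000000e+00 0.00000000e+00
 0.00000000e+00 4.44089210e-16 5.68434189e-14] [ 3.04278934e-01 -1.36017527e-02  9.98256154e-01  1.65362497e-01
  7.38786385e-03 -1.57924525e+00  4.84276574e+02] [ 3.04278934e-01 -1.36017527e-02  9.98256154e-01  1.65362497e-01
  7.38786385e-03 -1.57924525e+00  4.84276574e+02]
[ 1.36279092e+00 -3.72997463e-01  6.67104378e-01  1.01742172e+00
 -2.03776707e-02  1.18657885e+00  5.14618305e+02] [4.44089210e-16 1.66533454e-16 0.00000000e+00 0.00000000e+00
 0.00000000e+00 4.44089210e-16 1.13686838e-13] [ 1.36279092e+00 -3.72997463e-01  6.67104378e-01  1.01742172e+00
 -2.03776707e-02  1.18657885e+00  5.14618305e+02] [ 1.36279092e+00 -3.72997463e-01  6.67104378e-01  1.01742172e+00
 -2.03776707e-02  1.18657885e+00  5.14618305e+02]
```

The two runs differ because the 2x2 kernel shifts the mask by one pixel. I'll redo the measurement with 3x3 and cross-check it with the scene view.

```bash
cat > meas.py <<'E'
from h import *
def masks(im,P):
    Z=P[:,:,2]; hsv=cv2.cvtColor(im,cv2.COLOR_RGB2HSV); H,S,V=[hsv[:,:,i] for i in range(3)]
    green=(H>45)&(H<75)&(S>100)
    return Z,H,S,V,green
def blob(n,mask,c,r,h):
    m=np.zeros((480,640),np.uint8); cv2.circle(m,tuple(int(x) for x in c),r,1,-1); m&=np.uint8(mask)
    m=cv2.morphologyEx(m,cv2.MORPH_OPEN,np.ones((3,3)))
    k,l,s,_=cv2.connectedComponentsWithStats(m); i=1+np.argmax(s[1:,4])
    uv=cv2.findNonZero(np.uint8(l==i)).reshape(-1,2)
    return plane(n,uv,h),s[i,4]
def show(nm,Q,n):
    c2,r2=cv2.minEnclosingCircle(np.float32(Q[:,:2])); print(nm,n,*rect(Q),"mean",Q.mean(0)[:2].round(4),"circ",np.round(c2,4),round(r2,4))
E
python3 - <<'E'
from meas import *
im=np.load("top_im.npy");d=np.load("top_d.npy");Z,H,S,V,green=masks(im,cloud("top",d))
for nm,mask,c,r,h in [("plate",(S<60)&(V>90)&(abs(Z-.03)<.012),(488,260),48,.03),
 ("bar",(V<60)&(Z>.045),(490,258),20,.062),
 ("block",~green&(Z>.026),(256,239),30,.032),
 ("hex",~green&(Z>.03),(366,244),22,.04),("brass",(S>100)&(V>90)&~green,(367,243),9,.04),
 ("rw",~green&(Z>.03),(279,157),22,.036),("rwtop",(V<90)&~green&(Z>.03),(279,155),16,.04),
 ("ptray",(H<25)&(S>60),(161,269),58,.008),("btray",~green,(360,158),40,.008),("htray",~green,(199,179),30,.008),("rtray",~green,(429,167),30,.008)]:
    show(nm,*blob("top",mask,c,r,h))
print("scene")
im=np.load("scene_im.npy");d=np.load("scene_d.npy");Z,H,S,V,green=masks(im,cloud("scene",d))
for nm,mask,c,r,h in [("brass",(S>100)&(V>70)&~green,(263,250),8,.04),("block",~green&(Z>.026),(357,244),24,.032),("rwtop",(V<90)&~green&(Z>.03),(375,284),14,.04),
 ("ptray",(H<25)&(S>60),(416,222),34,.008),("btray",~green,(298,316),40,.008),("htray",~green,(434,268),25,.008),("rtray",~green,(219,327),30,.008),("bar",(V<70)&(Z>.045),(147,264),20,.055)]:
    show(nm,*blob("scene",mask,c,r,h))
E
```

```text
plate 1529 [ 0.4238 -0.3544] [0.1311 0.0652] 20.1 mean [ 0.4224 -0.3532] circ [ 0.4229 -0.3547] 0.0713
bar 254 [ 0.4224 -0.3508] [0.048  0.0226] 19.4 mean [ 0.4222 -0.3508] circ [ 0.4227 -0.3518] 0.025
block 823 [0.4699 0.1176] [0.0763 0.0458] -5.3 mean [0.4697 0.1177] circ [0.4697 0.1172] 0.0424
hex 458 [ 0.4556 -0.1056] [0.0484 0.0467] 89.4 mean [ 0.455  -0.1062] circ [ 0.4557 -0.1064] 0.0261
brass 52 [ 0.4555 -0.1066] [0.0143 0.0141] -1.4 mean [ 0.4555 -0.1066] circ [ 0.4555 -0.1066] 0.0078
rw 433 [0.6446 0.0713] [0.0484 0.0481] 0.1 mean [0.6439 0.0707] circ [0.6442 0.071 ] 0.0255
rwtop 270 [0.6443 0.072 ] [0.0376 0.0371] 89.2 mean [0.6442 0.0715] circ [0.6445 0.0714] 0.0199
ptray 3256 [0.4123 0.3185] [0.158  0.0928] -41.6 mean [0.4119 0.3184] circ [0.4129 0.3187] 0.0893
btray 1643 [ 0.6481 -0.0994] [0.1071 0.0743] 7.5 mean [ 0.6474 -0.0993] circ [ 0.6481 -0.0989] 0.0626
htray 1096 [0.6029 0.2443] [0.0866 0.0773] 13.5 mean [0.6029 0.2442] circ [0.6036 0.2441] 0.0441
rtray 1061 [ 0.6262 -0.2483] [0.079  0.0778] -2.6 mean [ 0.6258 -0.248 ] circ [ 0.6267 -0.2478] 0.0409
scene
brass 36 [ 0.4557 -0.1076] [0.0159 0.0157] -20.2 mean [ 0.456 -0.108] circ [ 0.4559 -0.1084] 0.01
block 355 [0.4734 0.1154] [0.0817 0.0468] -7.0 mean [0.4747 0.1157] circ [0.4731 0.1164] 0.0436
rwtop 172 [0.649  0.0685] [0.0383 0.0362] -56.5 mean [0.6499 0.0677] circ [0.6484 0.0677] 0.0206
ptray 1137 [0.4169 0.3141] [0.1682 0.0913] -41.5 mean [0.4204 0.3114] circ [0.4166 0.3132] 0.092
btray 1525 [ 0.6511 -0.1002] [0.1129 0.0806] 7.7 mean [ 0.6533 -0.1013] circ [ 0.6521 -0.1018] 0.0653
htray 701 [0.6063 0.2405] [0.098  0.0785] -35.0 mean [0.607  0.2401] circ [0.6072 0.2406] 0.0497
rtray 1067 [ 0.6287 -0.2506] [0.0877 0.0777] -15.5 mean [ 0.6304 -0.2504] circ [ 0.6293 -0.2496] 0.0442
bar 183 [ 0.4283 -0.3554] [0.0664 0.0234] 19.7 mean [ 0.4293 -0.3553] circ [ 0.4286 -0.3562] 0.0338
```

```bash
cat > plan.py <<'E'
# usage: plan.py "x y z yawdeg ncalls" ... ; prints each call's final row (cm, deg)
import sys; from h import *
s=monitor.observe(); p=s["tool_pos"]; e=R.from_euler('xyz',s["tool_rot"]); psi=np.degrees(s["tool_rot"][2])
print("t",round(s["time"],1),"pos",p.round(4),"rpy",s["tool_rot"].round(3),"F",s["contact_force"].round(1),"open",round(s["opening"],4),"grip",round(s["grip_force"],1))
for a in sys.argv[1:]:
    x,y,z,w,n=map(float,a.split()); n=int(n); q=np.array([x,y,z]); dpsi=(w-psi)
    p0,psi0=p,psi
    for i in range(1,n+1):
        t=p0+(q-p0)*i/n; w2=psi0+dpsi*i/n
        Rm=R.from_euler('xyz',[np.pi,0,np.radians(psi)]).as_matrix()
        print((Rm.T@(t-p)*100).round(2),"spin",round(psi-w2,1)); p,psi=t,w2
E
python3 plan.py ".47 .1175 .12 174.7 4" ".47 .1175 .011 174.7 1"
python3 - <<'E'
from meas import *
im=np.load("top_im.npy");d=np.load("top_d.npy");Z,H,S,V,g=masks(im,cloud("top",d))
Q,_=blob("top",~g&(Z>.03),(366,244),22,.04); h=cv2.convexHull(np.float32(Q[:,:2])).reshape(-1,2)
for a in range(0,60,5):
    w=[np.ptp(h@[np.cos(t),np.sin(t)]) for t in np.radians(a+np.array([0,60,120]))]; print(a,np.round(w,4),round(np.mean(w),4))
im=np.load("scene_im.npy");d=np.load("scene_d.npy");Z,H,S,V,g=masks(im,cloud("scene",d))
E
```

```text
t 0.1 pos [0.2017 0.4843 0.2261] rpy [-3.14  -0.     2.747] F [-0.  -0.2  0.2] open 0.0922 grip 0.0
[-9.72 -5.89  2.65] spin -4.3
[-9.25 -6.6   2.65] spin -4.3
[-8.72 -7.28  2.65] spin -4.3
[-8.15 -7.92  2.65] spin -4.3
[-0.  -0.  10.9] spin 0.0
0 [0.0468 0.0474 0.0489] 0.0477
5 [0.0474 0.046  0.0476] 0.047
10 [0.0482 0.0456 0.0478] 0.0472
15 [0.0493 0.0466 0.0493] 0.0484
20 [0.05   0.0475 0.0505] 0.0493
25 [0.0504 0.048  0.0514] 0.0499
30 [0.051  0.0485 0.0518] 0.0504
35 [0.0513 0.0495 0.0519] 0.0509
40 [0.0513 0.0502 0.0516] 0.051
45 [0.0509 0.0504 0.0509] 0.0507
50 [0.0501 0.0503 0.0498] 0.0501
55 [0.0489 0.0498 0.0483] 0.049
```

send_rows(
  targets=[
    {"translation": [-1.9,-1.2,0.5],"spin": -0.9,"jaw": 1},
    {"translation": [-3.9,-2.4,1.1],"spin": -1.7,"jaw": 1},
    {"translation": [-5.8,-3.5,1.6],"spin": -2.6,"jaw": 1},
    {"translation": [-7.8,-4.7,2.1],"spin": -3.4,"jaw": 1},
    {"translation": [-9.7,-5.9,2.6],"spin": -4.3,"jaw": 1},
  ],
)

```text
time: 0.6
tool_pos: [0.2691, 0.3919, 0.2002]
tool_rot: [-3.141, -0.0, 2.823]
contact_force: [0.2, 0.1, -0.1]
opening: 0.0918
grip_force: 0.0
```

send_rows(
  targets=[
    {"translation": [-1.9,-1.3,0.5],"spin": -0.9,"jaw": 1},
    {"translation": [-3.7,-2.6,1.1],"spin": -1.7,"jaw": 1},
    {"translation": [-5.6,-4.0,1.6],"spin": -2.6,"jaw": 1},
    {"translation": [-7.4,-5.3,2.1],"spin": -3.4,"jaw": 1},
    {"translation": [-9.25,-6.6,2.6],"spin": -4.3,"jaw": 1},
  ],
)

```text
time: 1.1
tool_pos: [0.3361, 0.3002, 0.1743]
tool_rot: [-3.141, -0.0, 2.897]
contact_force: [-0.1, 0.9, 0.1]
opening: 0.0921
grip_force: 0.0
```

send_rows(
  targets=[
    {"translation": [-1.7,-1.5,0.5],"spin": -0.9,"jaw": 1},
    {"translation": [-3.5,-2.9,1.1],"spin": -1.7,"jaw": 1},
    {"translation": [-5.2,-4.4,1.6],"spin": -2.6,"jaw": 1},
    {"translation": [-7.0,-5.8,2.1],"spin": -3.4,"jaw": 1},
    {"translation": [-8.7,-7.3,2.6],"spin": -4.3,"jaw": 1},
  ],
)

```text
time: 1.6
tool_pos: [0.4029, 0.2084, 0.1483]
tool_rot: [-3.141, -0.0, 2.973]
contact_force: [-0.2, -0.3, -0.1]
opening: 0.0916
grip_force: 0.0
```

send_rows(
  targets=[
    {"translation": [-1.6,-1.6,0.5],"spin": -0.9,"jaw": 1},
    {"translation": [-3.3,-3.2,1.1],"spin": -1.7,"jaw": 1},
    {"translation": [-5.7,-5.5,1.9],"spin": -3.0,"jaw": 1},
    {"translation": [-7.3,-7.1,2.4],"spin": -4.0,"jaw": 1},
    {"translation": [-8.15,-7.9,2.65],"spin": -4.3,"jaw": 1},
  ],
)

```text
time: 2.1
tool_pos: [0.4701, 0.1162, 0.1215]
tool_rot: [-3.141, -0.001, 3.046]
contact_force: [-0.2, -0.2, 0.2]
opening: 0.0918
grip_force: 0.0
```

```bash
python3 - <<'E'
from h import *
im,d=read_camera("top"); cv2.imwrite("pics/t1.png",cv2.resize(im[130:330,130:400],(800,593))[:,:,::-1])
E
python3 plan.py ".47 .1175 .011 174.7 1"
```

```text
t 2.1 pos [0.4707 0.1157 0.1214] rpy [-3.141 -0.     3.045] F [ 1.9 -1.1  0.4] open 0.092 grip 0.0
[ 0.08  0.18 11.04] spin -0.2
```

View pics/t1.png

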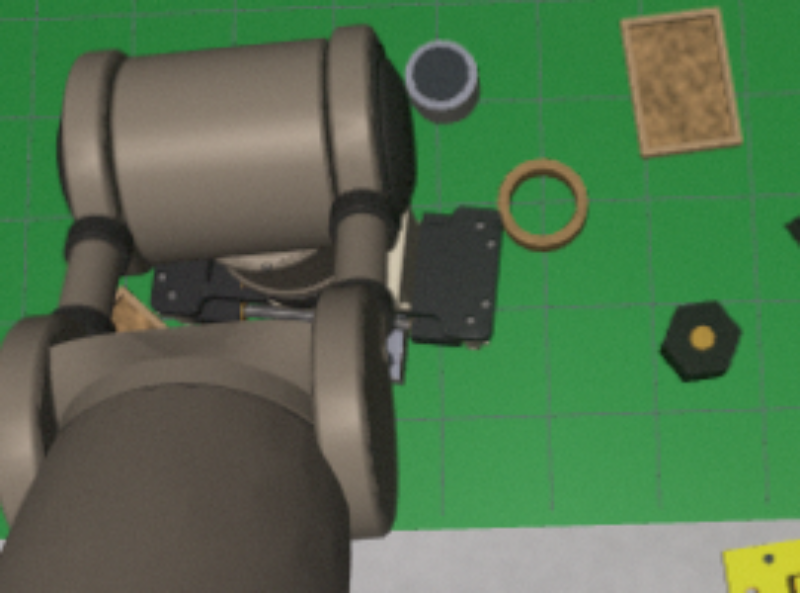

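The arm hides the block from the top camera at crop (390,350). The pose matches the measurement, so I'll descend and grip.

send_rows(
  targets=[
    {"translation": [0,0.1,2.2],"spin": 0,"jaw": 1},
    {"translation": [0,0.2,5],"spin": 0,"jaw": 1},
    {"translation": [0,0.2,8],"spin": 0,"jaw": 1},
    {"translation": [0,0.2,10],"spin": 0,"jaw": 1},
    {"translation": [0,0.2,11],"spin": 0,"jaw": 1},
  ],
)

```text
time: 2.65
tool_pos: [0.4682, 0.1203, 0.0108]
tool_rot: [-3.141, -0.003, 3.047]
contact_force: [-0.1, 0.7, 0.1]
opening: 0.0921
grip_force: 0.0
```

send_rows(
  targets=[
    {"translation": [0,0,0],"spin": 0,"jaw": 0.6},
    {"translation": [0,0,0],"spin": 0,"jaw": 0.4},
    {"translation": [0,0,0],"spin": 0,"jaw": 0.3},
    {"translation": [0,0,0],"spin": 0,"jaw": 0.3},
    {"translation": [0,0,0],"spin": 0,"jaw": 0.3},
  ],
  force=40,
)

```text
time: 3.15
tool_pos: [0.4702, 0.1197, 0.0129]
tool_rot: [3.141, 0.001, 3.047]
contact_force: [0.7, -0.8, -1.3]
opening: 0.0562
grip_force: 0.0
```

send_rows(
  targets=[
    {"translation": [0,0,0],"spin": 0,"jaw": 0.3},
    {"translation": [0,0,0],"spin": 0,"jaw": 0.3},
    {"translation": [0,0,0],"spin": 0,"jaw": 0.3},
    {"translation": [0,0,0],"spin": 0,"jaw": 0.3},
    {"translation": [0,0,0],"spin": 0,"jaw": 0.3},
  ],
)

```text
time: 3.65
tool_pos: [0.4698, 0.1192, 0.0126]
tool_rot: [-3.141, 0.0, 3.047]
contact_force: [-1.6, -4.1, 6.7]
opening: 0.045
grip_force: 40.0
```

```bash
python3 plan.py ".47 .117 .12 174.7 1" ".6475 -.0992 .12 187.5 3" ".6475 -.0992 .016 187.5 1"
```

```text
t 3.6 pos [0.4698 0.1192 0.0126] rpy [-3.141  0.     3.047] F [-1.6 -4.1  6.7] open 0.045 grip 40.0
[ -0.04  -0.22 -10.74] spin -0.1
[-6.56 -6.63 -0.  ] spin -4.3
[-6.05 -7.1  -0.  ] spin -4.3
[-5.5  -7.53 -0.  ] spin -4.3
[-0.   0.  10.4] spin 0.0
```

send_rows(
  targets=[
    {"translation": [0,0,-1],"spin": 0,"jaw": 0.3},
    {"translation": [0,0,-3],"spin": 0,"jaw": 0.3},
    {"translation": [0,0,-6],"spin": 0,"jaw": 0.3},
    {"translation": [0,0,-9],"spin": 0,"jaw": 0.3},
    {"translation": [0,-0.2,-10.7],"spin": 0,"jaw": 0.3},
  ],
)

```text
time: 4.15
tool_pos: [0.4697, 0.1181, 0.1212]
tool_rot: [3.141, 0.001, 3.047]
contact_force: [0.7, 0.8, -6.9]
opening: 0.0448
grip_force: 40.0
```

send_rows(
  targets=[
    {"translation": [-0.8,-0.8,0],"spin": -0.5,"jaw": 0.3},
    {"translation": [-2,-2,0],"spin": -1.3,"jaw": 0.3},
    {"translation": [-3.4,-3.5,0],"spin": -2.3,"jaw": 0.3},
    {"translation": [-5,-5,0],"spin": -3.3,"jaw": 0.3},
    {"translation": [-6.6,-6.6,0],"spin": -4.3,"jaw": 0.3},
  ],
)

```text
time: 4.65
tool_pos: [0.5288, 0.0447, 0.1174]
tool_rot: [3.141, -0.003, 3.123]
contact_force: [0.7, 0.4, -7.1]
opening: 0.045
grip_force: 40.0
```

send_rows(
  targets=[
    {"translation": [-1.2,-1.4,0],"spin": -0.9,"jaw": 0.3},
    {"translation": [-2.4,-2.8,0],"spin": -1.7,"jaw": 0.3},
    {"translation": [-3.6,-4.2,0],"spin": -2.6,"jaw": 0.3},
    {"translation": [-4.8,-5.7,0],"spin": -3.4,"jaw": 0.3},
    {"translation": [-6.0,-7.1,0],"spin": -4.3,"jaw": 0.3},
  ],
)

```text
time: 5.15
tool_pos: [0.5872, -0.0276, 0.1168]
tool_rot: [3.141, -0.004, -3.086]
contact_force: [-0.3, 0.1, -7.0]
opening: 0.0445
grip_force: 40.0
```

send_rows(
  targets=[
    {"translation": [-1.6,-2.2,0],"spin": -1.2,"jaw": 0.3},
    {"translation": [-3.1,-4.2,0],"spin": -2.5,"jaw": 0.3},
    {"translation": [-4.4,-6.0,0],"spin": -3.5,"jaw": 0.3},
    {"translation": [-5.2,-7.1,0],"spin": -4.1,"jaw": 0.3},
    {"translation": [-5.5,-7.5,0],"spin": -4.3,"jaw": 0.3},
  ],
)

```text
time: 5.65
tool_pos: [0.6464, -0.1, 0.1164]
tool_rot: [3.14, -0.003, -3.012]
contact_force: [-1.3, 0.7, -6.8]
opening: 0.0448
grip_force: 40.0
```

send_rows(
  targets=[
    {"translation": [0,0,1],"spin": 0,"jaw": 0.3},
    {"translation": [0,0,2.5],"spin": 0,"jaw": 0.3},
    {"translation": [0,0,4.5],"spin": 0,"jaw": 0.3},
    {"translation": [0,0,6],"spin": 0,"jaw": 0.3},
    {"translation": [0,0,7],"spin": 0,"jaw": 0.3},
  ],
)

```text
time: 6.15
tool_pos: [0.6453, -0.0974, 0.0468]
tool_rot: [3.14, -0.003, -3.01]
contact_force: [-0.6, 0.0, -7.2]
opening: 0.0444
grip_force: 40.0
```

```bash
python3 plan.py ".6475 -.0992 .0165 187.5 1"
python3 - <<'E'
from h import *
im,d=read_camera("scene"); cv2.imwrite("pics/s1.png",cv2.resize(im[180:360,180:420],(800,600))[:,:,::-1])
E
```

```text
t 6.2 pos [ 0.6453 -0.0974  0.0468] rpy [ 3.14e+00 -3.00e-03 -3.01e+00] F [-0.6  0.  -7.2] open 0.0444 grip 40.0
[-0.2  -0.21  3.03] spin -360.0
```

View pics/s1.png

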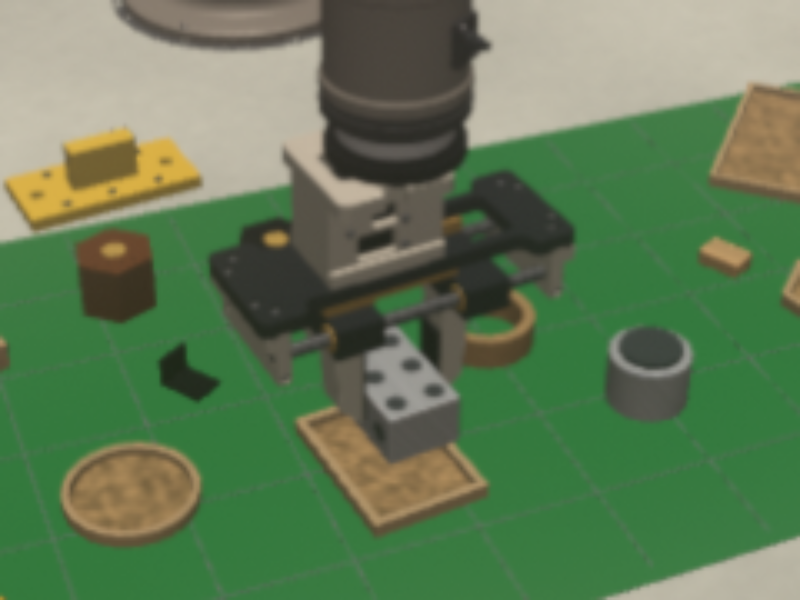

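The block hangs level over the block tray, at crop (410,420) above (390,465). I'll lower it.

send_rows(
  targets=[
    {"translation": [-0.1,-0.1,0.7],"spin": 0,"jaw": 0.3},
    {"translation": [-0.2,-0.1,1.4],"spin": 0,"jaw": 0.3},
    {"translation": [-0.2,-0.1,2.1],"spin": 0,"jaw": 0.3},
    {"translation": [-0.2,-0.1,2.6],"spin": 0,"jaw": 0.3},
    {"translation": [-0.2,-0.1,3.0],"spin": 0,"jaw": 0.3},
  ],
)

```text
time: 6.7
tool_pos: [0.6487, -0.0991, 0.0188]
tool_rot: [3.141, -0.0, -3.011]
contact_force: [0.5, 0.5, -7.3]
opening: 0.0448
grip_force: 40.0
```

send_rows(
  targets=[
    {"translation": [0,0,0],"spin": 0,"jaw": 0.3},
    {"translation": [0,0,0],"spin": 0,"jaw": 0.3},
    {"translation": [0,0,0],"spin": 0,"jaw": 0.3},
    {"translation": [0,0,0],"spin": 0,"jaw": 0.3},
    {"translation": [0,0,0],"spin": 0,"jaw": 0.3},
  ],
)

```text
time: 7.2
tool_pos: [0.649, -0.0991, 0.0195]
tool_rot: [-3.141, 0.0, -3.011]
contact_force: [-1.2, -0.5, -6.6]
opening: 0.0446
grip_force: 40.0
```

send_rows(
  targets=[
    {"translation": [0.1,0,0.1],"spin": 0,"jaw": 0.3},
    {"translation": [0.1,0,0.2],"spin": 0,"jaw": 0.3},
    {"translation": [0.1,0,0.25],"spin": 0,"jaw": 0.3},
    {"translation": [0.1,0,0.25],"spin": 0,"jaw": 0.3},
    {"translation": [0.1,0,0.25],"spin": 0,"jaw": 0.3},
  ],
)

```text
time: 7.7
tool_pos: [0.6478, -0.0992, 0.0167]
tool_rot: [3.142, 0.0, -3.011]
contact_force: [0.5, -1.1, -5.8]
opening: 0.045
grip_force: 40.0
```

send_rows(
  targets=[
    {"translation": [0,0,0],"spin": 0,"jaw": 0.55},
    {"translation": [0,0,0],"spin": 0,"jaw": 0.6},
    {"translation": [0,0,0],"spin": 0,"jaw": 0.7},
    {"translation": [0,0,0],"spin": 0,"jaw": 0.8},
    {"translation": [0,0,0],"spin": 0,"jaw": 0.9},
  ],
)

```text
time: 8.2
tool_pos: [0.648, -0.0992, 0.017]
tool_rot: [-3.141, 0.001, -3.011]
contact_force: [0.7, -0.3, -0.3]
opening: 0.0745
grip_force: 0.0
```

send_rows(
  targets=[
    {"translation": [0,0,-0.5],"spin": 0,"jaw": 1},
    {"translation": [0,0,-2],"spin": 0,"jaw": 1},
    {"translation": [0,0,-5],"spin": 0,"jaw": 1},
    {"translation": [0,0,-8],"spin": 0,"jaw": 1},
    {"translation": [0,0,-10],"spin": 0,"jaw": 1},
  ],
)

```text
time: 8.7
tool_pos: [0.6489, -0.0994, 0.1206]
tool_rot: [-3.14, 0.004, -3.011]
contact_force: [0.3, -0.3, 0.6]
opening: 0.0919
grip_force: 0.0
```

```bash
sed -i 's/dpsi=(w-psi)/dpsi=(w-psi+180)%360-180/' plan.py; python3 plan.py ".644 .0715 .12 200 2" ".644 .0715 .011 200 1"
```

```text
t 8.7 pos [ 0.6489 -0.0994  0.1206] rpy [-3.14   0.004 -3.011] F [ 0.3 -0.3  0.6] open 0.0919 grip 0.0
[-0.87  8.51  0.03] spin -6.3
[-1.79  8.36  0.03] spin -6.3
[ 0.  -0.  10.9] spin 0.0
```

send_rows(
  targets=[
    {"translation": [0,1.2,0],"spin": 0,"jaw": 1},
    {"translation": [0,2.8,0],"spin": 0,"jaw": 1},
    {"translation": [0.1,4.6,0],"spin": 0,"jaw": 1},
    {"translation": [-0.2,6.5,0],"spin": 0,"jaw": 1},
    {"translation": [-0.8,8.5,0],"spin": 0,"jaw": 1},
  ],
)

```text
time: 9.2
tool_pos: [0.6438, -0.0116, 0.1158]
tool_rot: [3.141, -0.002, -3.01]
contact_force: [0.5, 0.5, 0.1]
opening: 0.0917
grip_force: 0.0
```

send_rows(
  targets=[
    {"translation": [-0.3,2.0,0],"spin": 0,"jaw": 1},
    {"translation": [-0.6,4.0,0],"spin": 0,"jaw": 1},
    {"translation": [-0.9,6.0,0],"spin": 0,"jaw": 1},
    {"translation": [-1.0,7.6,0],"spin": 0,"jaw": 1},
    {"translation": [-1.0,8.4,0],"spin": 0,"jaw": 1},
  ],
)

```text
time: 9.7
tool_pos: [0.643, 0.0733, 0.116]
tool_rot: [3.141, -0.001, -3.009]
contact_force: [-0.1, -0.8, 0.6]
opening: 0.092
grip_force: 0.0
```

```bash
python3 plan.py ".6443 .0715 .011 187.5 1"
```

```text
t 9.7 pos [0.643  0.0733 0.116 ] rpy [ 3.141e+00 -1.000e-03 -3.009e+00] F [-0.1 -0.8  0.6] open 0.092 grip 0.0
[-0.11 -0.2  10.5 ] spin 0.1
```

send_rows(
  targets=[
    {"translation": [-0.1,-0.1,2],"spin": 0,"jaw": 1},
    {"translation": [-0.1,-0.1,5],"spin": 0,"jaw": 1},
    {"translation": [-0.1,-0.1,8],"spin": 0,"jaw": 1},
    {"translation": [-0.1,-0.1,9.6],"spin": 0,"jaw": 1},
    {"translation": [-0.1,-0.1,10.5],"spin": 0,"jaw": 1},
  ],
)

```text
time: 10.2
tool_pos: [0.6435, 0.0699, 0.0095]
tool_rot: [3.141, -0.003, -3.011]
contact_force: [0.4, 0.0, 0.9]
opening: 0.0921
grip_force: 0.0
```

send_rows(
  targets=[
    {"translation": [0,0,0],"spin": 0,"jaw": 0.7},
    {"translation": [0,0,0],"spin": 0,"jaw": 0.5},
    {"translation": [0,0,0],"spin": 0,"jaw": 0.4},
    {"translation": [0,0,0],"spin": 0,"jaw": 0.4},
    {"translation": [0,0,0],"spin": 0,"jaw": 0.4},
  ],
)

```text
time: 10.7
tool_pos: [0.6452, 0.0699, 0.0125]
tool_rot: [-3.141, 0.001, -3.011]
contact_force: [0.0, 0.4, 0.4]
opening: 0.0562
grip_force: 0.0
```

send_rows(
  targets=[
    {"translation": [0,0,0],"spin": 0,"jaw": 0.4},
    {"translation": [0,0,0],"spin": 0,"jaw": 0.4},
    {"translation": [0,0,0],"spin": 0,"jaw": 0.4},
    {"translation": [0,0,0],"spin": 0,"jaw": 0.4},
    {"translation": [0,0,0],"spin": 0,"jaw": 0.4},
  ],
)

```text
time: 11.2
tool_pos: [0.6451, 0.0701, 0.0123]
tool_rot: [3.141, 0.001, -3.011]
contact_force: [-1.7, 1.8, 5.7]
opening: 0.0513
grip_force: 40.0
```

```bash
python3 plan.py ".6443 .0715 .12 187.5 1" ".6262 -.2482 .12 187.5 3"  ".6262 -.2482 .05 187.5 1"
```

```text
t 11.2 pos [0.6451 0.0701 0.0123] rpy [ 3.141e+00  1.000e-03 -3.011e+00] F [-1.7  1.8  5.7] open 0.0513 grip 40.0
[  0.06   0.15 -10.77] spin -0.0
[  1.99 -10.49  -0.  ] spin 0.0
[  1.99 -10.49  -0.  ] spin 0.0
[  1.99 -10.49  -0.  ] spin 0.0
[ 0. -0.  7.] spin 0.0
```

send_rows(
  targets=[
    {"translation": [0,0,-1],"spin": 0,"jaw": 0.4},
    {"translation": [0,0,-3],"spin": 0,"jaw": 0.4},
    {"translation": [0,0,-6],"spin": 0,"jaw": 0.4},
    {"translation": [0,0,-9],"spin": 0,"jaw": 0.4},
    {"translation": [0,0,-10.7],"spin": 0,"jaw": 0.4},
  ],
)

```text
time: 11.7
tool_pos: [0.6453, 0.0696, 0.121]
tool_rot: [-3.141, 0.002, -3.011]
contact_force: [-0.5, -0.8, -3.1]
opening: 0.0516
grip_force: 40.0
```

send_rows(
  targets=[
    {"translation": [0.2,-1,0],"spin": 0,"jaw": 0.4},
    {"translation": [0.5,-2.8,0],"spin": 0,"jaw": 0.4},
    {"translation": [1.0,-5.2,0],"spin": 0,"jaw": 0.4},
    {"translation": [1.5,-7.8,0],"spin": 0,"jaw": 0.4},
    {"translation": [2.0,-10.5,0],"spin": 0,"jaw": 0.4},
  ],
)

```text
time: 12.2
tool_pos: [0.6369, -0.0392, 0.1162]
tool_rot: [3.141, -0.004, -3.012]
contact_force: [0.8, 0.3, -3.9]
opening: 0.0513
grip_force: 40.0
```

send_rows(
  targets=[
    {"translation": [0.5,-2.6,0],"spin": 0,"jaw": 0.4},
    {"translation": [1.0,-5.2,0],"spin": 0,"jaw": 0.4},
    {"translation": [1.5,-7.8,0],"spin": 0,"jaw": 0.4},
    {"translation": [2.0,-10.4,0],"spin": 0,"jaw": 0.4},
    {"translation": [2.4,-12.6,0],"spin": 0,"jaw": 0.4},
  ],
)

```text
time: 12.7
tool_pos: [0.6291, -0.1678, 0.1161]
tool_rot: [3.14, -0.004, -3.013]
contact_force: [0.2, 0.2, -4.8]
opening: 0.0514
grip_force: 40.0
```

send_rows(
  targets=[
    {"translation": [0.4,-2,0],"spin": 0,"jaw": 0.4},
    {"translation": [0.8,-4,0],"spin": 0,"jaw": 0.4},
    {"translation": [1.2,-6,0],"spin": 0,"jaw": 0.4},
    {"translation": [1.4,-7.6,0],"spin": 0,"jaw": 0.4},
    {"translation": [1.6,-8.2,0],"spin": 0,"jaw": 0.4},
  ],
)

```text
time: 13.2
tool_pos: [0.6259, -0.2504, 0.1185]
tool_rot: [-3.141, 0.0, -3.012]
contact_force: [0.2, 0.5, -5.4]
opening: 0.0511
grip_force: 40.0
```

```bash
python3 plan.py ".6262 -.2482 .0165 187.5 1"
```

```text
t 13.2 pos [ 0.6259 -0.2504  0.1185] rpy [-3.141  0.    -3.012] F [ 0.2  0.5 -5.4] open 0.0511 grip 40.0
[-0.06  0.21 10.2 ] spin -0.1
```

send_rows(
  targets=[
    {"translation": [0,0.1,1.5],"spin": 0,"jaw": 0.4},
    {"translation": [0,0.1,4],"spin": 0,"jaw": 0.4},
    {"translation": [0,0.1,6.5],"spin": 0,"jaw": 0.4},
    {"translation": [0,0.1,8.5],"spin": 0,"jaw": 0.4},
    {"translation": [0,0.1,9.2],"spin": 0,"jaw": 0.4},
  ],
)

```text
time: 13.7
tool_pos: [0.6247, -0.246, 0.0242]
tool_rot: [3.139, -0.003, -3.01]
contact_force: [0.1, 0.4, -4.0]
opening: 0.0517
grip_force: 40.0
```

send_rows(
  targets=[
    {"translation": [0,0,0],"spin": 0,"jaw": 0.4},
    {"translation": [0,0,0],"spin": 0,"jaw": 0.4},
    {"translation": [0,0,0],"spin": 0,"jaw": 0.4},
    {"translation": [0,0,0.1],"spin": 0,"jaw": 0.4},
    {"translation": [0,0,0.2],"spin": 0,"jaw": 0.4},
  ],
)

```text
time: 14.2
tool_pos: [0.6263, -0.2474, 0.0255]
tool_rot: [-3.141, 0.001, -3.011]
contact_force: [-0.4, -0.2, -4.4]
opening: 0.0514
grip_force: 40.0
```

send_rows(
  targets=[
    {"translation": [0,-0.1,0.3],"spin": 0,"jaw": 0.4},
    {"translation": [0,-0.1,0.6],"spin": 0,"jaw": 0.4},
    {"translation": [0,-0.1,0.8],"spin": 0,"jaw": 0.4},
    {"translation": [0,-0.1,0.9],"spin": 0,"jaw": 0.4},
    {"translation": [0,-0.1,0.9],"spin": 0,"jaw": 0.4},
  ],
)

```text
time: 14.7
tool_pos: [0.6258, -0.2483, 0.0164]
tool_rot: [3.141, -0.0, -3.011]
contact_force: [-4.7, 1.8, 3.5]
opening: 0.0516
grip_force: 40.0
```

send_rows(
  targets=[
    {"translation": [0,0,0],"spin": 0,"jaw": 0.4},
    {"translation": [0,0,0],"spin": 0,"jaw": 0.6},
    {"translation": [0,0,0],"spin": 0,"jaw": 0.7},
    {"translation": [0,0,0],"spin": 0,"jaw": 0.8},
    {"translation": [0,0,0],"spin": 0,"jaw": 0.9},
  ],
)

```text
time: 15.2
tool_pos: [0.6263, -0.2484, 0.0156]
tool_rot: [-3.141, 0.0, -3.011]
contact_force: [0.1, -0.2, 0.2]
opening: 0.0744
grip_force: 0.0
```

send_rows(
  targets=[
    {"translation": [0,0,-0.5],"spin": 0,"jaw": 1},
    {"translation": [0,0,-2],"spin": 0,"jaw": 1},
    {"translation": [0,0,-5],"spin": 0,"jaw": 1},
    {"translation": [0,0,-8],"spin": 0,"jaw": 1},
    {"translation": [0,0,-10],"spin": 0,"jaw": 1},
  ],
)

```text
time: 15.7
tool_pos: [0.6271, -0.2488, 0.1197]
tool_rot: [-3.139, 0.004, -3.011]
contact_force: [-0.2, 0.4, 1.1]
opening: 0.0914
grip_force: 0.0
```

```bash
python3 plan.py ".4555 -.107 .12 157 3" ".4555 -.107 .013 157 1"
python3 - <<'E'
from h import *
im,d=read_camera("scene"); cv2.imwrite("pics/s2.png",cv2.resize(im[200:380,100:400],(800,480))[:,:,::-1])
E
```

```text
t 15.7 pos [ 0.6271 -0.2488  0.1197] rpy [-3.139  0.004 -3.011] F [-0.2  0.4  1.1] open 0.0914 grip 0.0
[ 5.06  5.43 -0.01] spin 10.2
[ 5.93  4.45 -0.01] spin 10.2
[ 6.63  3.34 -0.01] spin 10.2
[ 0.  -0.  10.7] spin 0.0
```

View pics/s2.png

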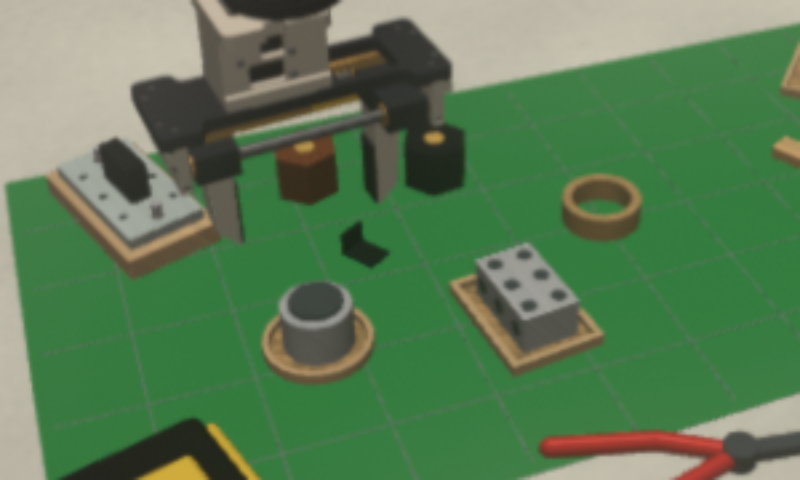

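Both pieces sit flat, the weight in the round tray at crop (318,330) and the block in its tray at (527,300). Next is the black hexagon.

send_rows(
  targets=[
    {"translation": [0.6,0.6,0],"spin": 1.5,"jaw": 1},
    {"translation": [1.6,1.7,0],"spin": 3.5,"jaw": 1},
    {"translation": [2.8,3.0,0],"spin": 5.8,"jaw": 1},
    {"translation": [4.0,4.2,0],"spin": 8,"jaw": 1},
    {"translation": [5.1,5.4,0],"spin": 10.2,"jaw": 1},
  ],
)

```text
time: 16.25
tool_pos: [0.5666, -0.2002, 0.1145]
tool_rot: [3.14, -0.002, 3.091]
contact_force: [1.1, 0.0, -0.5]
opening: 0.0915
grip_force: 0.0
```

send_rows(
  targets=[
    {"translation": [1.2,0.9,0],"spin": 2,"jaw": 1},
    {"translation": [2.4,1.8,0],"spin": 4.1,"jaw": 1},
    {"translation": [3.6,2.7,0],"spin": 6.1,"jaw": 1},
    {"translation": [4.7,3.6,0],"spin": 8.2,"jaw": 1},
    {"translation": [5.9,4.4,0],"spin": 10.2,"jaw": 1},
  ],
)

```text
time: 16.75
tool_pos: [0.5099, -0.1534, 0.1147]
tool_rot: [3.141, -0.002, 2.914]
contact_force: [-0.3, -0.3, -0.2]
opening: 0.092
grip_force: 0.0
```

send_rows(
  targets=[
    {"translation": [1.7,0.8,0],"spin": 2.6,"jaw": 1},
    {"translation": [3.5,1.7,0],"spin": 5.3,"jaw": 1},
    {"translation": [5.0,2.5,0],"spin": 7.7,"jaw": 1},
    {"translation": [6.2,3.1,0],"spin": 9.5,"jaw": 1},
    {"translation": [6.6,3.3,0],"spin": 10.2,"jaw": 1},
  ],
)

```text
time: 17.25
tool_pos: [0.4525, -0.1063, 0.115]
tool_rot: [3.141, -0.003, 2.737]
contact_force: [0.8, 1.0, -0.5]
opening: 0.092
grip_force: 0.0
```

send_rows(
  targets=[
    {"translation": [0,0,0.5],"spin": 0,"jaw": 1},
    {"translation": [0,0,1.5],"spin": 0,"jaw": 1},
    {"translation": [0,0,3],"spin": 0,"jaw": 1},
    {"translation": [0,0,4],"spin": 0,"jaw": 1},
    {"translation": [0,0,4],"spin": 0,"jaw": 1},
  ],
)

```text
time: 17.75
tool_pos: [0.4538, -0.1075, 0.0738]
tool_rot: [3.142, -0.004, 2.738]
contact_force: [0.6, -0.2, 0.4]
opening: 0.0917
grip_force: 0.0
```

```bash
python3 plan.py ".4555 -.107 .013 157 1"
```

```text
t 17.8 pos [ 0.4538 -0.1075  0.0738] rpy [ 3.142 -0.004  2.738] F [ 0.6 -0.2  0.4] open 0.0917 grip 0.0
[-0.14  0.12  6.08] spin -0.1
```

send_rows(
  targets=[
    {"translation": [-0.1,0,1.5],"spin": 0,"jaw": 1},
    {"translation": [-0.1,0,3],"spin": 0,"jaw": 1},
    {"translation": [-0.1,0,4.5],"spin": 0,"jaw": 1},
    {"translation": [-0.1,0,5.6],"spin": 0,"jaw": 1},
    {"translation": [-0.1,0,6.1],"spin": 0,"jaw": 1},
  ],
)

```text
time: 18.25
tool_pos: [0.4554, -0.1081, 0.0139]
tool_rot: [3.142, -0.001, 2.738]
contact_force: [0.0, 0.2, -0.7]
opening: 0.0919
grip_force: 0.0
```

send_rows(
  targets=[
    {"translation": [0,0,0],"spin": 0,"jaw": 0.7},
    {"translation": [0,0,0],"spin": 0,"jaw": 0.5},
    {"translation": [0,0,0],"spin": 0,"jaw": 0.4},
    {"translation": [0,0,0],"spin": 0,"jaw": 0.4},
    {"translation": [0,0,0],"spin": 0,"jaw": 0.4},
  ],
  force=25,
)

```text
time: 18.75
tool_pos: [0.4558, -0.1082, 0.0151]
tool_rot: [3.142, 0.001, 2.738]
contact_force: [0.5, 0.0, -0.1]
opening: 0.0563
grip_force: 0.0
```

send_rows(
  targets=[
    {"translation": [0,0,0],"spin": 0,"jaw": 0.4},
    {"translation": [0,0,0],"spin": 0,"jaw": 0.4},
    {"translation": [0,0,0],"spin": 0,"jaw": 0.4},
    {"translation": [0,0,0],"spin": 0,"jaw": 0.4},
    {"translation": [0,0,0],"spin": 0,"jaw": 0.4},
  ],
)

```text
time: 19.25
tool_pos: [0.4557, -0.1081, 0.0149]
tool_rot: [3.142, 0.0, 2.738]
contact_force: [-0.9, 0.8, 4.8]
opening: 0.0479
grip_force: 24.9
```

```bash
python3 plan.py ".4555 -.107 .12 157 1" ".603 .2442 .12 157 4"
```

```text
t 19.2 pos [ 0.4557 -0.1081  0.0149] rpy [3.142 0.    2.738] F [-0.9  0.8  4.8] open 0.0479 grip 24.9
[  0.06   0.1  -10.51] spin -0.1
[0.04 9.52 0.  ] spin 0.0
[0.04 9.52 0.  ] spin 0.0
[0.04 9.52 0.  ] spin 0.0
[0.04 9.52 0.  ] spin 0.0
```

send_rows(
  targets=[
    {"translation": [0,0,-1],"spin": 0,"jaw": 0.4},
    {"translation": [0,0,-3],"spin": 0,"jaw": 0.4},
    {"translation": [0,0,-6],"spin": 0,"jaw": 0.4},
    {"translation": [0,0,-9],"spin": 0,"jaw": 0.4},
    {"translation": [0,0,-10.5],"spin": 0,"jaw": 0.4},
  ],
)

```text
time: 19.75
tool_pos: [0.4563, -0.1084, 0.1223]
tool_rot: [3.142, 0.003, 2.738]
contact_force: [-0.0, -0.2, -1.1]
opening: 0.0481
grip_force: 24.9
```

send_rows(
  targets=[
    {"translation": [0,0.8,0],"spin": 0,"jaw": 0.4},
    {"translation": [0,2.5,0],"spin": 0,"jaw": 0.4},
    {"translation": [0,4.7,0],"spin": 0,"jaw": 0.4},
    {"translation": [0,7.2,0],"spin": 0,"jaw": 0.4},
    {"translation": [0,10,0],"spin": 0,"jaw": 0.4},
  ],
)

```text
time: 20.25
tool_pos: [0.4944, -0.0149, 0.1186]
tool_rot: [-3.141, -0.002, 2.737]
contact_force: [1.2, -0.6, -0.9]
opening: 0.048
grip_force: 24.9
```

send_rows(
  targets=[
    {"translation": [0,2.7,0],"spin": 0,"jaw": 0.4},
    {"translation": [0,5.4,0],"spin": 0,"jaw": 0.4},
    {"translation": [0,8.1,0],"spin": 0,"jaw": 0.4},
    {"translation": [0,10.8,0],"spin": 0,"jaw": 0.4},
    {"translation": [0,13.5,0],"spin": 0,"jaw": 0.4},
  ],
)

```text
time: 20.75
tool_pos: [0.5473, 0.1097, 0.1183]
tool_rot: [-3.141, -0.002, 2.738]
contact_force: [1.5, 0.4, -1.6]
opening: 0.048
grip_force: 24.9
```

send_rows(
  targets=[
    {"translation": [0,2.7,0],"spin": 0,"jaw": 0.4},
    {"translation": [0.1,5.4,0],"spin": 0,"jaw": 0.4},
    {"translation": [0.1,8.1,0],"spin": 0,"jaw": 0.4},
    {"translation": [0.2,10.5,0],"spin": 0,"jaw": 0.4},
    {"translation": [0.2,12.5,0],"spin": 0,"jaw": 0.4},
  ],
)

```text
time: 21.25
tool_pos: [0.5943, 0.2257, 0.1179]
tool_rot: [-3.14, -0.002, 2.739]
contact_force: [0.6, -0.2, -1.3]
opening: 0.0478
grip_force: 24.9
```

send_rows(
  targets=[
    {"translation": [0,1.2,1],"spin": 0,"jaw": 0.4},
    {"translation": [0,2,2],"spin": 0,"jaw": 0.4},
    {"translation": [0,2.1,3.5],"spin": 0,"jaw": 0.4},
    {"translation": [0,2.1,4],"spin": 0,"jaw": 0.4},
    {"translation": [0,2.1,4],"spin": 0,"jaw": 0.4},
  ],
)

```text
time: 21.75
tool_pos: [0.6022, 0.242, 0.0778]
tool_rot: [-3.139, -0.003, 2.737]
contact_force: [0.9, -0.3, -1.6]
opening: 0.0479
grip_force: 24.9
```

```bash
python3 plan.py ".603 .2442 .019 157 1"
```

```text
t 21.8 pos [0.6022 0.242  0.0778] rpy [-3.139e+00 -3.000e-03  2.737e+00] F [ 0.9 -0.3 -1.6] open 0.0479 grip 24.9
[0.01 0.23 5.88] spin -0.2
```

send_rows(
  targets=[
    {"translation": [0,0.1,1.3],"spin": 0,"jaw": 0.4},
    {"translation": [0,0.2,2.6],"spin": 0,"jaw": 0.4},
    {"translation": [0,0.2,3.9],"spin": 0,"jaw": 0.4},
    {"translation": [0,0.2,4.8],"spin": 0,"jaw": 0.4},
    {"translation": [0,0.2,5.3],"spin": 0,"jaw": 0.4},
  ],
)

```text
time: 22.25
tool_pos: [0.6035, 0.2447, 0.0252]
tool_rot: [-3.14, -0.002, 2.738]
contact_force: [-1.0, -0.7, -1.0]
opening: 0.0479
grip_force: 24.9
```

send_rows(
  targets=[
    {"translation": [0,0,0],"spin": 0,"jaw": 0.4},
    {"translation": [0,0,0],"spin": 0,"jaw": 0.4},
    {"translation": [0,0,0.1],"spin": 0,"jaw": 0.4},
    {"translation": [0,0,0.2],"spin": 0,"jaw": 0.4},
    {"translation": [0,0,0.3],"spin": 0,"jaw": 0.4},
  ],
)

```text
time: 22.75
tool_pos: [0.6043, 0.245, 0.0241]
tool_rot: [3.141, 0.001, 2.738]
contact_force: [0.3, 0.1, -1.3]
opening: 0.0476
grip_force: 24.9
```

send_rows(
  targets=[
    {"translation": [0.1,0,0.2],"spin": 0,"jaw": 0.4},
    {"translation": [0.1,0,0.4],"spin": 0,"jaw": 0.4},
    {"translation": [0.1,0,0.5],"spin": 0,"jaw": 0.4},
    {"translation": [0.1,0,0.5],"spin": 0,"jaw": 0.4},
    {"translation": [0.1,0,0.5],"spin": 0,"jaw": 0.4},
  ],
)

```text
time: 23.25
tool_pos: [0.6031, 0.2453, 0.019]
tool_rot: [3.142, -0.0, 2.738]
contact_force: [-2.6, -0.1, 2.3]
opening: 0.0478
grip_force: 24.9
```

send_rows(
  targets=[
    {"translation": [0,0,0],"spin": 0,"jaw": 0.4},
    {"translation": [0,0,0],"spin": 0,"jaw": 0.55},
    {"translation": [0,0,0],"spin": 0,"jaw": 0.7},
    {"translation": [0,0,0],"spin": 0,"jaw": 0.8},
    {"translation": [0,0,0],"spin": 0,"jaw": 0.9},
  ],
)

```text
time: 23.75
tool_pos: [0.6033, 0.2453, 0.0186]
tool_rot: [3.141, 0.0, 2.738]
contact_force: [-0.8, 0.2, -0.3]
opening: 0.0698
grip_force: 0.0
```

send_rows(
  targets=[
    {"translation": [0,0,-0.5],"spin": 0,"jaw": 1},
    {"translation": [0,0,-2],"spin": 0,"jaw": 1},
    {"translation": [0,0,-5],"spin": 0,"jaw": 1},
    {"translation": [0,0,-8],"spin": 0,"jaw": 1},
    {"translation": [0,0,-11],"spin": 0,"jaw": 1},
  ],
)

```text
time: 24.25
tool_pos: [0.6034, 0.2454, 0.1313]
tool_rot: [3.141, 0.001, 2.738]
contact_force: [-0.2, 0.0, -0.3]
opening: 0.0915
grip_force: 0.0
```

```bash
python3 plan.py ".4228 -.352 .13 20 4" ".4228 -.352 .037 20 1"
python3 - <<'E'
from meas import *
im,d=read_camera("top"); Z,H,S,V,g=masks(im,cloud("top",d))
show("plate",*blob("top",(S<60)&(V>90)&(abs(Z-.03)<.012),(488,260),48,.03))
show("bar",*blob("top",(V<60)&(Z>.045),(490,258),20,.062))
E
```

```text
t 24.2 pos [0.6034 0.2454 0.1313] rpy [3.141e+00 1.000e-03 2.738e+00] F [-0.2  0.  -0.3] open 0.0915 grip 0.0
[ -1.71 -15.51   0.03] spin 34.2
[-10.14 -11.86   0.03] spin 34.2
[-15.05  -4.11   0.03] spin 34.2
[-14.75   5.07   0.03] spin 34.2
[ 0.  -0.   9.3] spin 0.0
plate 1567 [ 0.4235 -0.3541] [0.1316 0.0657] 20.7 mean [ 0.4221 -0.3529] circ [ 0.4226 -0.3545] 0.0713
bar 262 [ 0.4223 -0.3506] [0.0481 0.023 ] 18.2 mean [ 0.422  -0.3507] circ [ 0.4227 -0.3518] 0.025
```

send_rows(
  targets=[
    {"translation": [-0.2,-1.5,0],"spin": 5,"jaw": 1},
    {"translation": [-0.5,-4.5,0],"spin": 12,"jaw": 1},
    {"translation": [-0.9,-8,0],"spin": 19.5,"jaw": 1},
    {"translation": [-1.3,-11.8,0],"spin": 27,"jaw": 1},
    {"translation": [-1.7,-15.5,0],"spin": 34.2,"jaw": 1},
  ],
)

```text
time: 24.8
tool_pos: [0.5577, 0.0949, 0.1299]
tool_rot: [3.14, 0.001, 2.136]
contact_force: [0.1, 0.1, -0.5]
opening: 0.092
grip_force: 0.0
```

send_rows(
  targets=[
    {"translation": [-2.0,-2.4,0],"spin": 6.8,"jaw": 1},
    {"translation": [-4.1,-4.7,0],"spin": 13.7,"jaw": 1},
    {"translation": [-6.1,-7.1,0],"spin": 20.5,"jaw": 1},
    {"translation": [-8.1,-9.5,0],"spin": 27.4,"jaw": 1},
    {"translation": [-10.1,-11.9,0],"spin": 34.2,"jaw": 1},
  ],
)

```text
time: 25.3
tool_pos: [0.5123, -0.0544, 0.13]
tool_rot: [3.14, 0.0, 1.539]
contact_force: [0.6, 0.5, 0.8]
opening: 0.0917
grip_force: 0.0
```

send_rows(
  targets=[
    {"translation": [-3.0,-0.8,0],"spin": 6.8,"jaw": 1},
    {"translation": [-6.0,-1.6,0],"spin": 13.7,"jaw": 1},
    {"translation": [-9.0,-2.5,0],"spin": 20.5,"jaw": 1},
    {"translation": [-12.0,-3.3,0],"spin": 27.4,"jaw": 1},
    {"translation": [-15.0,-4.1,0],"spin": 34.2,"jaw": 1},
  ],
)

```text
time: 25.8
tool_pos: [0.4672, -0.2034, 0.13]
tool_rot: [3.14, -0.0, 0.942]
contact_force: [-0.0, -0.0, 0.2]
opening: 0.0919
grip_force: 0.0
```

send_rows(
  targets=[
    {"translation": [-3.2,1.1,0],"spin": 7.5,"jaw": 1},
    {"translation": [-6.5,2.2,0],"spin": 15,"jaw": 1},
    {"translation": [-10,3.4,0],"spin": 23,"jaw": 1},
    {"translation": [-13,4.5,0],"spin": 30,"jaw": 1},
    {"translation": [-14.7,5.1,0],"spin": 34.2,"jaw": 1},
  ],
)

```text
time: 26.3
tool_pos: [0.4224, -0.3539, 0.13]
tool_rot: [3.139, -0.001, 0.344]
contact_force: [0.8, 1.1, 0.1]
opening: 0.0919
grip_force: 0.0
```

send_rows(
  targets=[
    {"translation": [0,0,0.5],"spin": 0,"jaw": 0.9},
    {"translation": [0,0,1.5],"spin": 0,"jaw": 0.8},
    {"translation": [0,0,2.5],"spin": 0,"jaw": 0.7},
    {"translation": [0,0,3],"spin": 0,"jaw": 0.6},
    {"translation": [0,0,3],"spin": 0,"jaw": 0.6},
  ],
)

```text
time: 26.8
tool_pos: [0.4228, -0.3498, 0.0976]
tool_rot: [-3.139, 0.001, 0.352]
contact_force: [1.0, 0.8, -0.1]
opening: 0.0573
grip_force: 0.0
```

```bash
python3 plan.py ".4225 -.3522 .037 20.2 1"
python3 - <<'E'
from h import *
im,d=read_camera("scene"); cv2.imwrite("pics/s3.png",cv2.resize(im[180:330,60:260],(800,600))[:,:,::-1])
E
```

```text
t 26.8 pos [ 0.4228 -0.3498  0.0976] rpy [-3.139e+00  1.000e-03  3.520e-01] F [ 1.   0.8 -0.1] open 0.0573 grip 0.0
[-0.11  0.21  6.06] spin -0.0
```

View pics/s3.png

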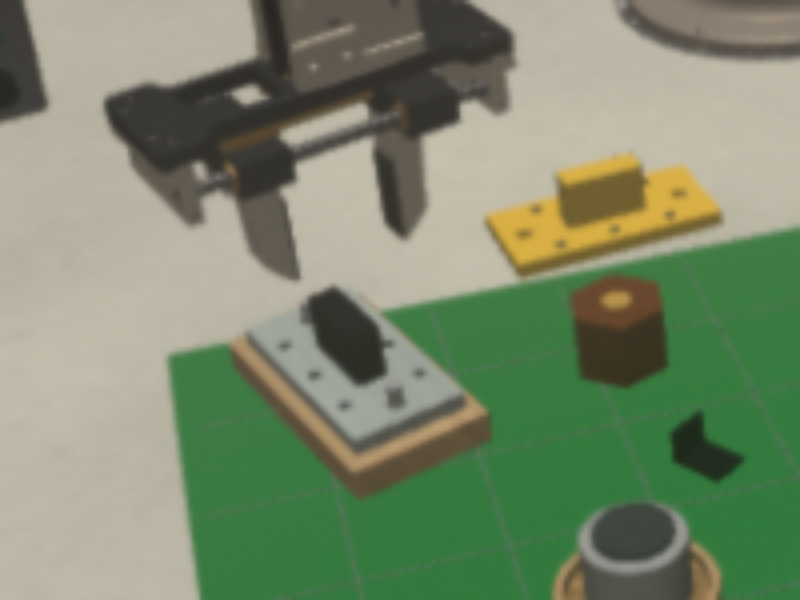

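The open fingers straddle the black bar at crop (345,330), and the yellow decoy sits to the right at (605,215). I'll descend, then close gently.

send_rows(
  targets=[
    {"translation": [-0.1,0.1,1.5],"spin": 0,"jaw": 0.6},
    {"translation": [-0.1,0.1,3],"spin": 0,"jaw": 0.6},
    {"translation": [-0.1,0.1,4.5],"spin": 0,"jaw": 0.6},
    {"translation": [-0.1,0.1,5.5],"spin": 0,"jaw": 0.6},
    {"translation": [-0.1,0.1,5.9],"spin": 0,"jaw": 0.6},
  ],
)

```text
time: 27.35
tool_pos: [0.4222, -0.352, 0.039]
tool_rot: [-3.14, 0.0, 0.351]
contact_force: [-0.9, -0.1, 0.5]
opening: 0.0548
grip_force: 0.0
```

send_rows(
  targets=[
    {"translation": [0,0,0],"spin": 0,"jaw": 0.5},
    {"translation": [0,0,0],"spin": 0,"jaw": 0.4},
    {"translation": [0,0,0],"spin": 0,"jaw": 0.35},
    {"translation": [0,0,0],"spin": 0,"jaw": 0.3},
    {"translation": [0,0,0],"spin": 0,"jaw": 0.27},
  ],
  force=6,
)

```text
time: 27.85
tool_pos: [0.4225, -0.3526, 0.04]
tool_rot: [3.141, -0.0, 0.35]
contact_force: [0.1, -0.2, 0.4]
opening: 0.026
grip_force: 0.0
```

send_rows(
  targets=[
    {"translation": [0,0,0],"spin": 0,"jaw": 0.25},
    {"translation": [0,0,0],"spin": 0,"jaw": 0.23},
    {"translation": [0,0,0],"spin": 0,"jaw": 0.2},
    {"translation": [0,0,0],"spin": 0,"jaw": 0.15},
    {"translation": [0,0,0],"spin": 0,"jaw": 0.12},
  ],
)

```text
time: 28.35
tool_pos: [0.4232, -0.3544, 0.0402]
tool_rot: [3.137, -0.001, 0.351]
contact_force: [1.6, -6.3, -0.6]
opening: 0.0179
grip_force: 6.0
```

```bash
python3 plan.py ".4225 -.3515 .037 20.2 1"
```

```text
t 28.4 pos [ 0.4232 -0.3544  0.0402] rpy [ 3.137e+00 -1.000e-03  3.510e-01] F [ 1.6 -6.3 -0.6] open 0.0179 grip 6.0
[ 0.03 -0.29  0.32] spin -0.1
```

send_rows(
  targets=[
    {"translation": [0,0.1,0],"spin": 0,"jaw": 0.12},
    {"translation": [0,0.2,0],"spin": 0,"jaw": 0.12},
    {"translation": [0,0.2,0],"spin": 0,"jaw": 0.12},
    {"translation": [0,0.2,0],"spin": 0,"jaw": 0.12},
    {"translation": [0,0.2,0],"spin": 0,"jaw": 0.12},
  ],
)

```text
time: 28.85
tool_pos: [0.4233, -0.3547, 0.0399]
tool_rot: [3.141, -0.0, 0.351]
contact_force: [2.0, -3.5, 3.2]
opening: 0.0176
grip_force: 6.0
```

```bash
python3 -c "
from cell import *
s=monitor.observe(); print(s['tool_pos'],s['tool_rot'],s['contact_force'],s['torque'])"
```

```text
[ 0.4232913  -0.3546514   0.03994004] [ 3.14065863e+00 -3.25056231e-04  3.50595312e-01] [ 1.97331163 -3.52163978  3.16008362] [-0.59525485 -0.02142415  0.05034797]
```

send_rows(
  targets=[
    {"translation": [0,0,0],"spin": 0,"jaw": 0.1},
    {"translation": [0,0,0],"spin": 0,"jaw": 0.1},
    {"translation": [0,0,0],"spin": 0,"jaw": 0.1},
    {"translation": [0,0,0],"spin": 0,"jaw": 0.1},
    {"translation": [0,0,0],"spin": 0,"jaw": 0.1},
  ],
  force=50,
)

```text
time: 29.35
tool_pos: [0.4233, -0.3547, 0.0399]
tool_rot: [3.141, -0.0, 0.35]
contact_force: [1.1, -4.5, 3.8]
opening: 0.0178
grip_force: 50.0
```

send_rows(
  targets=[
    {"translation": [0,0,-0.1],"spin": 0,"jaw": 0.1},
    {"translation": [0,0,-0.2],"spin": 0,"jaw": 0.1},
    {"translation": [0,0,-0.3],"spin": 0,"jaw": 0.1},
    {"translation": [0,0,-0.4],"spin": 0,"jaw": 0.1},
    {"translation": [0,0,-0.5],"spin": 0,"jaw": 0.1},
  ],
)

```text
time: 29.85
tool_pos: [0.4231, -0.3546, 0.0435]
tool_rot: [3.142, 0.0, 0.35]
contact_force: [3.7, -7.0, -8.0]
opening: 0.0175
grip_force: 50.0
```

```bash
python3 -c "
from cell import *
s=monitor.observe(); print(s['tool_pos'],s['tool_rot'],s['contact_force'],s['torque'])"
```

```text
[ 0.42309273 -0.35458458  0.04353552] [3.14155601e+00 1.08449869e-05 3.50338972e-01] [ 3.72738505 -6.95131781 -8.01963658] [-1.4166069  -0.52796467  0.09668764]
```

send_rows(
  targets=[
    {"translation": [0,0.1,-0.1],"spin": 0,"jaw": 0.1},
    {"translation": [0,0.15,-0.2],"spin": 0,"jaw": 0.1},
    {"translation": [0,0.15,-0.3],"spin": 0,"jaw": 0.1},
    {"translation": [0,0.15,-0.45],"spin": 0,"jaw": 0.1},
    {"translation": [0,0.15,-0.6],"spin": 0,"jaw": 0.1},
  ],
)

```text
time: 30.35
tool_pos: [0.4231, -0.3549, 0.0505]
tool_rot: [-3.14, 0.0, 0.35]
contact_force: [1.2, -0.5, -2.6]
opening: 0.0174
grip_force: 50.0
```

```bash
python3 -c "
from h import *
s=monitor.observe(); print(s['tool_pos'],s['tool_rot'],s['contact_force'],s['torque'])
im,d=read_camera('scene'); cv2.imwrite('pics/s4.png',cv2.resize(im[200:320,70:230],(800,600),interpolation=cv2.INTER_CUBIC)[:,:,::-1])"
```

```text
[ 0.42312139 -0.35494893  0.05045844] [-3.13962927e+00  4.84977999e-04  3.50460932e-01] [ 1.15536857 -0.53530393 -2.640829  ] [-0.25498587  0.01228156  0.10954641]
```

View pics/s4.png

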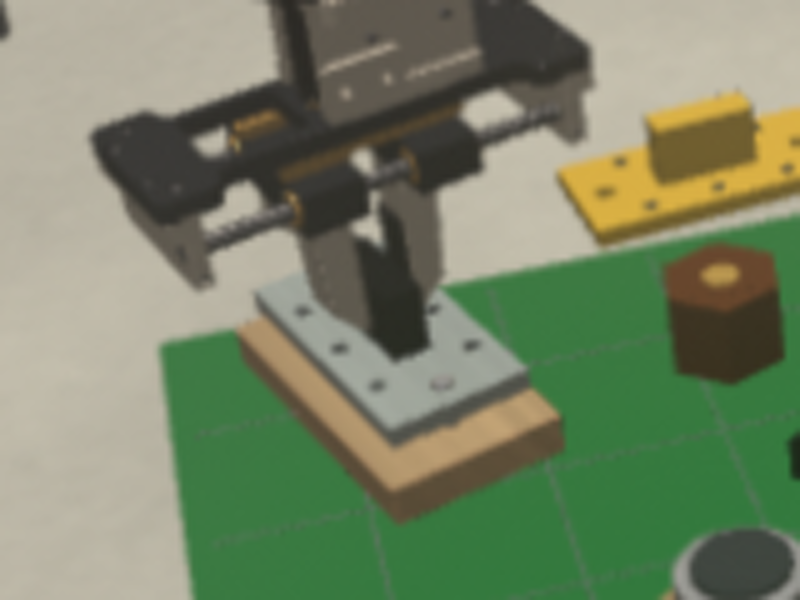

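The plate is level and lifted about 10 mm, with the dowel now about flush in its hole at crop (442,383) and the side forces near zero. I'll keep lifting.

send_rows(
  targets=[
    {"translation": [0,0,-0.2],"spin": 0,"jaw": 0.1},
    {"translation": [0,0,-0.4],"spin": 0,"jaw": 0.1},
    {"translation": [0,0,-0.6],"spin": 0,"jaw": 0.1},
    {"translation": [0,0,-0.8],"spin": 0,"jaw": 0.1},
    {"translation": [0,0,-1.0],"spin": 0,"jaw": 0.1},
  ],
)

```text
time: 30.9
tool_pos: [0.4235, -0.3556, 0.0609]
tool_rot: [-3.141, 0.0, 0.35]
contact_force: [0.4, 0.3, -2.2]
opening: 0.0178
grip_force: 50.0
```

send_rows(
  targets=[
    {"translation": [0,0,-0.2],"spin": 0,"jaw": 0.1},
    {"translation": [0,0,-0.4],"spin": 0,"jaw": 0.1},
    {"translation": [0,0,-0.6],"spin": 0,"jaw": 0.1},
    {"translation": [0,0,-0.8],"spin": 0,"jaw": 0.1},
    {"translation": [0,0,-1.0],"spin": 0,"jaw": 0.1},
  ],
)

```text
time: 31.4
tool_pos: [0.4236, -0.3557, 0.0709]
tool_rot: [-3.142, -0.0, 0.35]
contact_force: [0.5, 0.2, -3.2]
opening: 0.0176
grip_force: 50.0
```

send_rows(
  targets=[
    {"translation": [0,0,-0.5],"spin": 0,"jaw": 0.1},
    {"translation": [0,0,-1.2],"spin": 0,"jaw": 0.1},
    {"translation": [0,0,-2.5],"spin": 0,"jaw": 0.1},
    {"translation": [0,0,-4.5],"spin": 0,"jaw": 0.1},
    {"translation": [0,0,-6.0],"spin": 0,"jaw": 0.1},
  ],
)

```text
time: 31.9
tool_pos: [0.4239, -0.3561, 0.1327]
tool_rot: [3.14, -0.001, 0.35]
contact_force: [0.0, -0.7, -2.9]
opening: 0.0175
grip_force: 50.0
```

```bash
python3 plan.py ".56 -.15 .13 60 3" ".56 .15 .13 100 3" ".4122 .3184 .13 138.4 3" ".4122 .3184 .05 138.4 1" 
python3 - <<'E'
from h import *
im,d=read_camera('scene'); cv2.imwrite('pics/s5.png',cv2.resize(im[130:310,50:290],(800,600))[:,:,::-1])
E
```

```text
t 31.9 pos [ 0.4239 -0.3561  0.1327] rpy [ 3.14e+00 -1.00e-03  3.50e-01] F [ 0.  -0.7 -2.9] open 0.0175 grip 50.0
[ 6.62 -4.89  0.09] spin -13.3
[ 7.57 -3.24  0.09] spin -13.3
[ 8.11 -1.41  0.09] spin -13.3
[ 8.66 -5.   -0.  ] spin -13.3
[ 9.58 -2.87 -0.  ] spin -13.3
[ 9.98 -0.58 -0.  ] spin -13.3
[ 6.38 -3.88 -0.  ] spin -12.8
[ 7.08 -2.37 -0.  ] spin -12.8
[ 7.43 -0.74 -0.  ] spin -12.8
[ 0. -0.  8.] spin 0.0
```

View pics/s5.png

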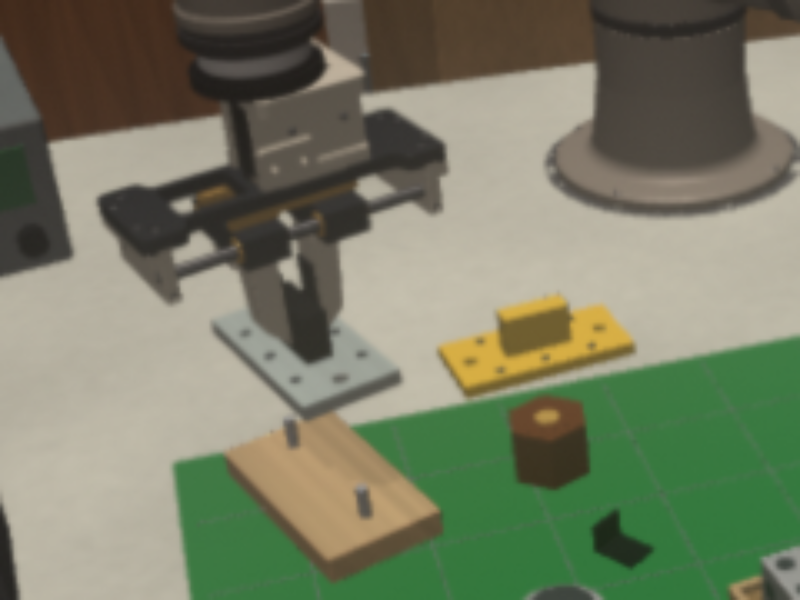

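The plate is clear of both dowels at crop (290,433) and (363,502), and it hangs level. I'll carry it to the plate tray.

send_rows(
  targets=[
    {"translation": [0.5,-0.4,0],"spin": -1,"jaw": 0.1},
    {"translation": [1.5,-1.1,0],"spin": -3.5,"jaw": 0.1},
    {"translation": [3.0,-2.2,0],"spin": -6.5,"jaw": 0.1},
    {"translation": [4.7,-3.5,0],"spin": -10,"jaw": 0.1},
    {"translation": [6.6,-4.9,0],"spin": -13.3,"jaw": 0.1},
  ],
)

```text
time: 32.45
tool_pos: [0.4689, -0.2852, 0.1296]
tool_rot: [-3.139, 0.0, 0.587]
contact_force: [-0.5, 0.5, -3.0]
opening: 0.0179
grip_force: 50.0
```

send_rows(
  targets=[
    {"translation": [1.5,-0.6,0],"spin": -2.7,"jaw": 0.1},
    {"translation": [3.0,-1.3,0],"spin": -5.3,"jaw": 0.1},
    {"translation": [4.6,-1.9,0],"spin": -8,"jaw": 0.1},
    {"translation": [6.1,-2.6,0],"spin": -10.6,"jaw": 0.1},
    {"translation": [7.6,-3.2,0],"spin": -13.3,"jaw": 0.1},
  ],
)

```text
time: 32.95
tool_pos: [0.5148, -0.2171, 0.1301]
tool_rot: [-3.14, 0.0, 0.819]
contact_force: [-0.5, 0.2, -2.6]
opening: 0.0177
grip_force: 50.0
```

send_rows(
  targets=[
    {"translation": [1.6,-0.3,0],"spin": -2.7,"jaw": 0.1},
    {"translation": [3.2,-0.6,0],"spin": -5.3,"jaw": 0.1},
    {"translation": [4.9,-0.8,0],"spin": -8,"jaw": 0.1},
    {"translation": [6.5,-1.1,0],"spin": -10.6,"jaw": 0.1},
    {"translation": [8.1,-1.4,0],"spin": -13.3,"jaw": 0.1},
  ],
)

```text
time: 33.45
tool_pos: [0.5607, -0.1488, 0.1307]
tool_rot: [3.142, -0.0, 1.051]
contact_force: [0.3, 0.3, -2.5]
opening: 0.018
grip_force: 50.0
```

send_rows(
  targets=[
    {"translation": [1.7,-1.0,0],"spin": -2.7,"jaw": 0.1},
    {"translation": [3.5,-2.0,0],"spin": -5.3,"jaw": 0.1},
    {"translation": [5.2,-3.0,0],"spin": -8,"jaw": 0.1},
    {"translation": [6.9,-4.0,0],"spin": -10.6,"jaw": 0.1},
    {"translation": [8.7,-5.0,0],"spin": -13.3,"jaw": 0.1},
  ],
)

```text
time: 33.95
tool_pos: [0.5604, -0.0483, 0.1308]
tool_rot: [3.142, -0.0, 1.283]
contact_force: [-0.4, 0.4, -3.5]
opening: 0.0177
grip_force: 50.0
```

send_rows(
  targets=[
    {"translation": [1.9,-0.6,0],"spin": -2.7,"jaw": 0.1},
    {"translation": [3.8,-1.2,0],"spin": -5.3,"jaw": 0.1},
    {"translation": [5.7,-1.7,0],"spin": -8,"jaw": 0.1},
    {"translation": [7.7,-2.3,0],"spin": -10.6,"jaw": 0.1},
    {"translation": [9.6,-2.9,0],"spin": -13.3,"jaw": 0.1},
  ],
)

```text
time: 34.45
tool_pos: [0.5602, 0.0522, 0.1308]
tool_rot: [3.141, -0.0, 1.515]
contact_force: [-0.2, 0.6, -1.1]
opening: 0.0181
grip_force: 50.0
```

```bash
python3 plan.py ".56 .15 .13 100 1" ".4122 .3184 .13 138.4 3" ".4122 .3184 .05 138.4 1"
```

```text
t 34.5 pos [0.5602 0.0522 0.1308] rpy [ 3.141 -0.     1.515] F [-0.2  0.6 -1.1] open 0.0181 grip 50.0
[ 9.77 -0.57  0.08] spin -13.2
[ 6.38 -3.88 -0.  ] spin -12.8
[ 7.08 -2.37 -0.  ] spin -12.8
[ 7.43 -0.74 -0.  ] spin -12.8
[ 0. -0.  8.] spin -0.0
```

send_rows(
  targets=[
    {"translation": [2.0,-0.1,0],"spin": -2.7,"jaw": 0.1},
    {"translation": [3.9,-0.2,0],"spin": -5.3,"jaw": 0.1},
    {"translation": [5.9,-0.3,0],"spin": -8,"jaw": 0.1},
    {"translation": [7.8,-0.5,0],"spin": -10.6,"jaw": 0.1},
    {"translation": [9.8,-0.6,0],"spin": -13.3,"jaw": 0.1},
  ],
)

```text
time: 34.95
tool_pos: [0.5598, 0.1502, 0.1307]
tool_rot: [-3.141, -0.0, 1.747]
contact_force: [-0.0, -0.4, -3.5]
opening: 0.0178
grip_force: 50.0
```

send_rows(
  targets=[
    {"translation": [1.3,-0.8,0],"spin": -2.6,"jaw": 0.1},
    {"translation": [2.6,-1.6,0],"spin": -5.1,"jaw": 0.1},
    {"translation": [3.9,-2.4,0],"spin": -7.7,"jaw": 0.1},
    {"translation": [5.2,-3.2,0],"spin": -10.2,"jaw": 0.1},
    {"translation": [6.4,-3.9,0],"spin": -12.8,"jaw": 0.1},
  ],
)

```text
time: 35.45
tool_pos: [0.5094, 0.2059, 0.1309]
tool_rot: [-3.142, -0.0, 1.97]
contact_force: [0.4, 0.6, -3.3]
opening: 0.0178
grip_force: 50.0
```

send_rows(
  targets=[
    {"translation": [1.4,-0.5,0],"spin": -2.6,"jaw": 0.1},
    {"translation": [2.8,-0.9,0],"spin": -5.1,"jaw": 0.1},
    {"translation": [4.2,-1.4,0],"spin": -7.7,"jaw": 0.1},
    {"translation": [5.6,-1.9,0],"spin": -10.2,"jaw": 0.1},
    {"translation": [7.1,-2.4,0],"spin": -12.8,"jaw": 0.1},
  ],
)

```text
time: 35.95
tool_pos: [0.4602, 0.2623, 0.1307]
tool_rot: [3.141, -0.0, 2.194]
contact_force: [-0.1, 0.5, -2.7]
opening: 0.0177
grip_force: 50.0
```

send_rows(
  targets=[
    {"translation": [1.8,-0.2,0],"spin": -3.1,"jaw": 0.1},
    {"translation": [3.7,-0.4,0],"spin": -6.4,"jaw": 0.1},
    {"translation": [5.5,-0.5,0],"spin": -9.5,"jaw": 0.1},
    {"translation": [6.9,-0.7,0],"spin": -11.9,"jaw": 0.1},
    {"translation": [7.4,-0.7,0],"spin": -12.8,"jaw": 0.1},
  ],
)

```text
time: 36.45
tool_pos: [0.411, 0.3187, 0.1307]
tool_rot: [-3.141, -0.0, 2.417]
contact_force: [-0.6, -1.3, -3.2]
opening: 0.0176
grip_force: 50.0
```

send_rows(
  targets=[
    {"translation": [0,0,0.8],"spin": 0,"jaw": 0.1},
    {"translation": [0,0,2.5],"spin": 0,"jaw": 0.1},
    {"translation": [0,0,4.5],"spin": 0,"jaw": 0.1},
    {"translation": [0,0,6],"spin": 0,"jaw": 0.1},
    {"translation": [0,0,6.5],"spin": 0,"jaw": 0.1},
  ],
)

```text
time: 36.95
tool_pos: [0.4118, 0.3165, 0.0637]
tool_rot: [-3.138, -0.001, 2.412]
contact_force: [-0.3, -0.7, -1.7]
opening: 0.0177
grip_force: 50.0
```

send_rows(
  targets=[
    {"translation": [0,0,0],"spin": 0,"jaw": 0.1},
    {"translation": [0,0,0],"spin": 0,"jaw": 0.1},
    {"translation": [0,0,0],"spin": 0,"jaw": 0.1},
    {"translation": [0,0,0],"spin": 0,"jaw": 0.1},
    {"translation": [0,0,0],"spin": 0,"jaw": 0.1},
  ],
)

```text
time: 37.45
tool_pos: [0.4126, 0.3178, 0.0662]
tool_rot: [3.141, 0.0, 2.413]
contact_force: [-0.4, 0.3, -2.2]
opening: 0.0176
grip_force: 50.0
```

```bash
python3 plan.py ".4122 .3184 .0242 138.4 1"
python3 - <<'E'
from h import *
im,d=read_camera('scene'); cv2.imwrite('pics/s6.png',cv2.resize(im[130:310,310:550],(800,600))[:,:,::-1])
E
```

```text
t 37.5 pos [0.4126 0.3178 0.0662] rpy [3.141 0.    2.413] F [-0.4  0.3 -2.2] open 0.0176 grip 50.0
[0.07 0.02 4.2 ] spin -0.1
```

View pics/s6.png

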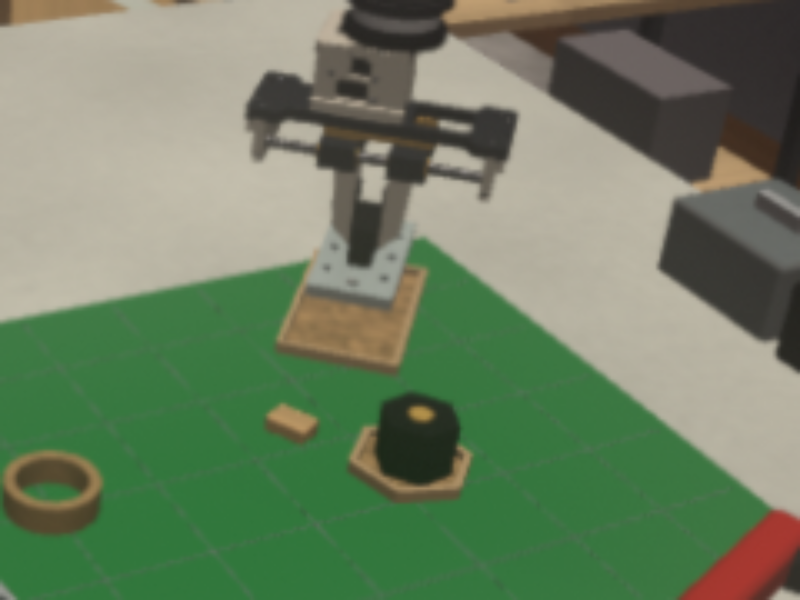

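The hexagon sits in its tray at crop (415,450), and the plate hangs level and aligned over its own tray at (350,310). I'll lower it.

send_rows(
  targets=[
    {"translation": [0,0,0.8],"spin": 0,"jaw": 0.1},
    {"translation": [0,0,1.7],"spin": 0,"jaw": 0.1},
    {"translation": [0,0,2.6],"spin": 0,"jaw": 0.1},
    {"translation": [0,0,3.2],"spin": 0,"jaw": 0.1},
    {"translation": [0,0,3.6],"spin": 0,"jaw": 0.1},
  ],
)

```text
time: 38.0
tool_pos: [0.412, 0.3174, 0.0287]
tool_rot: [-3.14, -0.0, 2.413]
contact_force: [-0.2, 0.1, -2.3]
opening: 0.0175
grip_force: 50.0
```

send_rows(
  targets=[
    {"translation": [0,0,0],"spin": 0,"jaw": 0.1},
    {"translation": [0,0,0],"spin": 0,"jaw": 0.1},
    {"translation": [0,0,0.1],"spin": 0,"jaw": 0.1},
    {"translation": [0,0,0.2],"spin": 0,"jaw": 0.1},
    {"translation": [0,0,0.3],"spin": 0,"jaw": 0.1},
  ],
)

```text
time: 38.5
tool_pos: [0.4125, 0.3177, 0.0269]
tool_rot: [3.141, 0.0, 2.413]
contact_force: [-0.0, 0.1, -1.8]
opening: 0.0176
grip_force: 50.0
```

send_rows(
  targets=[
    {"translation": [0,0,0.1],"spin": 0,"jaw": 0.1},
    {"translation": [0,0,0.2],"spin": 0,"jaw": 0.1},
    {"translation": [0,0,0.3],"spin": 0,"jaw": 0.1},
    {"translation": [0,0,0.3],"spin": 0,"jaw": 0.1},
    {"translation": [0,0,0.3],"spin": 0,"jaw": 0.1},
  ],
)

```text
time: 39.0
tool_pos: [0.4124, 0.3177, 0.0239]
tool_rot: [3.141, 0.0, 2.413]
contact_force: [-0.8, -1.0, 0.4]
opening: 0.0177
grip_force: 50.0
```

Contact, so release and withdraw.

send_rows(
  targets=[
    {"translation": [0,0,0],"spin": 0,"jaw": 0.22},
    {"translation": [0,0,0],"spin": 0,"jaw": 0.3},
    {"translation": [0,0,0],"spin": 0,"jaw": 0.4},
    {"translation": [0,0,0],"spin": 0,"jaw": 0.5},
    {"translation": [0,0,0],"spin": 0,"jaw": 0.55},
  ],
)

```text
time: 39.5
tool_pos: [0.4124, 0.3177, 0.0237]
tool_rot: [3.141, 0.0, 2.413]
contact_force: [0.6, 0.3, -0.5]
opening: 0.0465
grip_force: 0.0
```

send_rows(
  targets=[
    {"translation": [0,0,-0.5],"spin": 0,"jaw": 0.6},
    {"translation": [0,0,-2],"spin": 0,"jaw": 0.6},
    {"translation": [0,0,-5],"spin": 0,"jaw": 0.6},
    {"translation": [0,0,-9],"spin": 0,"jaw": 0.6},
    {"translation": [0,0,-13],"spin": 0,"jaw": 0.6},
  ],
)

```text
time: 40.0
tool_pos: [0.412, 0.3174, 0.1552]
tool_rot: [-3.141, -0.0, 2.413]
contact_force: [-0.3, -0.5, 0.5]
opening: 0.0549
grip_force: 0.0
```

```bash
python3 plan.py ".25 .45 .2 138.4 2"
```

```text
t 40.0 pos [0.412  0.3174 0.1552] rpy [-3.141 -0.     2.413] F [-0.3 -0.5  0.5] open 0.0549 grip 0.0
[10.46 -0.44 -2.24] spin -0.1
[10.46 -0.43 -2.24] spin -0.1
```

send_rows(
  targets=[
    {"translation": [2,0,-0.5],"spin": 0,"jaw": 0.6},
    {"translation": [5,0,-1],"spin": 0,"jaw": 0.6},
    {"translation": [8,0,-1.5],"spin": 0,"jaw": 0.6},
    {"translation": [11,0,-2],"spin": 0,"jaw": 0.6},
    {"translation": [13,0,-2.5],"spin": 0,"jaw": 0.6},
  ],
)

```text
time: 40.5
tool_pos: [0.3138, 0.4051, 0.1794]
tool_rot: [3.141, -0.0, 2.414]
contact_force: [1.1, -0.4, 0.2]
opening: 0.0554
grip_force: 0.0
```

send_rows(
  targets=[
    {"translation": [2,0,-0.5],"spin": 0,"jaw": 0.6},
    {"translation": [4,0,-1],"spin": 0,"jaw": 0.6},
    {"translation": [6,0,-1.5],"spin": 0,"jaw": 0.6},
    {"translation": [7,0,-1.5],"spin": 0,"jaw": 0.6},
    {"translation": [7,0,-1.5],"spin": 0,"jaw": 0.6},
  ],
)

```text
time: 41.0
tool_pos: [0.2623, 0.4512, 0.1938]
tool_rot: [3.141, -0.0, 2.415]
contact_force: [-0.5, 0.1, -0.3]
opening: 0.0552
grip_force: 0.0
```

```bash
python3 - <<'E'
from meas import *
im,d=read_camera("top"); cv2.imwrite("pics/t9.png",im[90:330,90:540][:,:,::-1])
P=cloud("top",d);Z,H,S,V,g=masks(im,P)
for nm,m,c,r,h in [("plate",(S<60)&(V>90)&(abs(Z-.014)<.012),(161,268),50,.014),("block",(S<60)&(Z>.026),(360,156),30,.036),("brass",(S>100)&(V>90)&~g,(199,173),9,.044),("rwtop",(V<90)&~g&(Z>.03),(430,163),18,.044)]:
    try: show(nm,*blob("top",m,c,r,h))
    except Exception as e: print(nm,e)
E
python3 plan.py
```

```text
plate 1479 [0.4143 0.3178] [0.1311 0.0651] -41.6 mean [0.4133 0.3164] circ [0.4149 0.3178] 0.0703
block 742 [ 0.6465 -0.0976] [0.0765 0.0454] 8.7 mean [ 0.6462 -0.0979] circ [ 0.6472 -0.0987] 0.0426
brass 41 [0.6036 0.2454] [0.0133 0.0126] 2.2 mean [0.6035 0.2459] circ [0.6037 0.246 ] 0.0075
rwtop 266 [ 0.6251 -0.2466] [0.038  0.0368] 89.8 mean [ 0.625  -0.2468] circ [ 0.6251 -0.2465] 0.0199
t 41.0 pos [0.2629 0.4506 0.1936] rpy [-3.141  0.     2.415] F [-0.2 -0.4  0.5] open 0.0547 grip 0.0
```

View pics/t9.png

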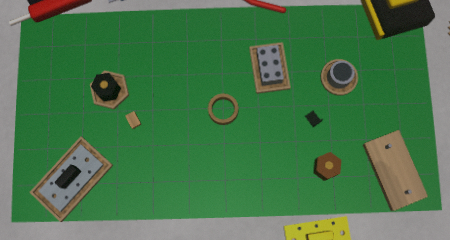

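All four pieces lie inside their trays: plate at (70,177), hexagon at (107,88), block at (269,65) and weight at (341,73). Each is measured within about 3 mm of its tray's centre, and the arm is clear.

```bash
python3 -c "
from cell import *
print(job.hand_in())"
```

```text
the job is handed in; nothing more can be done
None
```

All four jig pieces are in their own trays, each measured within about 3 mm of its tray's centre, and I handed the job in at about 41 s of the 109 s allowed; the hand-in returned no verdict.

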